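# Set the sprung serving tweezers to the portion gauge on the tub lid

### The job

The portion gauge is the pair of black lines on the lid of the halva tub, so first press the loose lid down until it sits level and fully home on the rim all round. Then pick the sprung serving tweezers off their wooden rest, squeeze them until the gap between the tips matches the gap between the two lines, and finish while still holding them: level, steady at that gap, just above the lid without touching it, one tip over each line. Do not disturb the jar, the halva cake or the can.

Things in the scene. Friction and masses are not known exactly. Their poses are not given: they have to be found in the camera images.
- tub: Fixed clear plastic tub, 130 (its x) x 100 (its y) mm, rim 60 mm above the counter; a block of halva shows inside. Origin at the centre of its underside, on the counter, z up. It stands on either side of the counter's middle, turned up to 20 degrees; the tweezers' rest stands on the other side.
- lid: Loose white lid on the tub, 140 x 110 mm, plate 4 mm thick, 14 mm skirt round the outside of the rim (2 mm play). It stands 4 to 9 mm proud, often crooked, on four stiff friction seals in the tub's corners, which stay where pushed: about 15 N straight down on its middle, kept up to the end of travel, brings it home all round; 20 N is fine. Origin: centre of the plate's underside, axes as the tub's.
- gauge (a point): Middle of the lid's flat top, midway between the two black gauge lines; x along the lines (the lid's long side, at most 20 degrees from world x), y across them, z up out of the lid. Lid fully home: 64 mm above the counter. The lines are printed flat, 40 mm long, 3 mm wide, centre lines at y = +12 and -12 mm (gap to set: 24 mm).
- rest: Fixed wooden rest: slab 150 x 80 mm, 6 mm thick, with two ribs across it, 8 mm thick, 80 mm wide, tops 28 mm above the counter, centred 54 mm behind and 48 mm ahead of its origin along its x. Origin at the centre of its underside. The tweezers lie across both ribs; between the ribs there is room for fingers on either side of them.
- tongs: Loose sprung steel tweezers, ~90 g, 165 mm long, lying flat: two arms, hinged at the back, closing sideways. This is the rear block with the left arm. Origin between the open arms at the grip, half-way up (36 mm above the counter on the rest); x to the tips (within 24 degrees of world x), y to the left arm, z up. Grip: a flat stretch, 52 mm long, 18 mm tall, centred here; squeeze it along y.
- tip_left (a point): Inner face of the tip of the left arm, half-way up its 10 mm height. The two tip points are 44 mm apart when open and 24 mm apart at the marked gap.
- tip_right (a point): Inner face of the tip of the right arm, likewise.
- tongs_arm (a joint): Squeeze of the tweezers in rad: 0 open (tips 44 mm apart, 45 mm over the grip), 0.133 at the marked gap (tips 24 mm apart, about 34 mm over the grip, grip faces parallel), 0.27 at the stop. Hinge 85 mm behind the grip's middle, tips 65 mm ahead: 1 mm at the grip closes the tips by 1.8 mm. It takes 4 N at first, 7 N at the marked gap; they spring open when let go.
- jar: Bystander: small glass jar with a black cap, radius 30 mm, 78 mm tall, loose, on the counter beyond the middle of the work. Origin at the centre of its underside.
- halva: Bystander: uncut round halva cake, radius 58 mm, 78 mm tall, loose, to the left of the work. Origin at the centre of its underside.
- can: Bystander: plain tin can, radius 28 mm, 65 mm tall, loose, to the right of the work. Origin at the centre of its underside.
Not all that is in view belongs to the job. Several things look just like the tub: the one meant starts farthest from the robot's base.

How it is judged:
By the outcome, as a careful person would: the job done as asked, in the order asked, and still so for the second after the job is handed in, while the arm keeps its last pose, push and grip.
It also fails if it takes over 56 s, if anything falls off the work surface, if the arm or the gripper's body presses on something with over 40 N, if the wrist force passes 120 N, or if a joint passes its speed limit or range.

### The arm

A 7-joint arm with a two-finger parallel gripper is mounted at the origin on the work surface. World frame = base frame: x ahead of the robot, y to its left, z up, the work surface at z = 0. Lengths are in m, angles in rad, forces in N, time in s.
With the tool pointing down it reaches from about 0.4 to 0.85 m from the base axis. Payload 10.4 kg.
Tool frame: the origin (TCP) lies at the very end of the fingers, on their centre line; the grasp point (between the pads) lies r.hold_point_z behind it (r.hold_point_z is the distance from the TCP to the grasp point, in m); z points along the fingers, y is the direction in which the jaws open and shut (so a half turn about z gives the same grasp; the last joint's range is limited). The gripper opens to 87 mm and grips with 3 to 60 N. Pads are 19 mm wide; open, the fingers measure 117 mm over their backs; the gripper's body (75 mm by 190 mm) begins 51 mm behind the grasp point.
Start: joints at [1.087, 0.332, -0.065, 1.46, 0.022, 1.35, -0.088], TCP at [0.278, -0.56, 0.192] pointing down, gripper open.
Joint ranges: [-2.6, 2.6], [-0.5, 2.12], [-1.47, 1.34], [0.16, 2.42], [-1.27, 4.41], [0.06, 2.06], [-2.6, 2.6]. Speed limits (rad/s): [2.22, 2.22, 2.79, 2.79, 3.14, 3.14, 3.14].

### API

Orientations are given as a unit quaternion [x, y, z, w].
In Python, from bench import r gives the robot as it stands.
- The arm moves only by the tool send_rows, never from a script. Its argument "commands" is a list of rows, each a list of 7 numbers: the shift along the world's x, y, z normalised to -1 to 1, where 1 is 0.03 m, then the turn, a rotation vector about the world's x, y, z normalised to -1 to 1, where 1 is 5 degrees, then the gripper command: -1 is fully open, 1 is shut, values between are in proportion. In form: [[tx, ty, tz, ax, ay, az, jaw], ...]. A call has 1 to 10 rows; each row shifts and turns the pose as measured when the row begins; what a row does not reach is not made up. A row lasts 1/12 s, in which the tool goes at most 41.7 mm and 7.16 degrees, less where a joint would pass 70% of its speed; a pose out of reach is approached as far as the arm can. A call with a number of a shift or a turn outside -1 to 1 is refused whole. A call with a gripper value outside its range is refused whole. The fingers move at their own pace and stop on an object; "grip_force" is the grip in N (left out, the last holds). Time passes only in rows, so rows that do not move let the fingers close. It gives the time, the measured TCP pose, the force and the opening at its end, in the units of the state.
- r.read_state(): the state, without advancing time (a new reading comes with each control period).
- r.camera(name): name is "scene" or "top" or "wrist"; returns the picture (400x640x3 uint8, blue, green, red); there is no depth.
- r.calibration(name): a dict with "K" (3x3 intrinsics, pixels), "R" (3x3) and "t" (3): a world point X has camera coordinates R X + t; the wrist camera has in their place "mount" (4x4, takes a point from camera to tool coordinates, whose origin is the TCP and whose axes are the flange's). Camera axes: x right, y down, z forward; pixel columns grow to the right and rows downward; lengths in m; the calibration is good to about 2 mm. The wrist camera is an equidistant fisheye: a pixel r from the principal point sees the ray r / f radians off the axis. A picture is of the moment at which its call begins: read the wrist's pose just before it. calibration takes no time and is no camera call.
- r.close_job(): hands the job in, once; it reports no verdict.
The state is a dict: "time": time; "joint_positions": joint angles; "joint_vel": joint speeds; "joint_torque": joint torques, N m; "ee_pos": TCP position; "eef_rot": TCP orientation; "ft_force": force on the tool from outside, world axes, zero at the start; "torque": the same for the moment, N m; "width": finger opening in m.
Only numpy, scipy, OpenCV 4.12 (cv2) and the standard library are available. Lean on these libraries where they do the work, as an engineer would, in place of code of your own. Each camera call takes 0.05 s, during which the arm holds its last target.

## Working session

There is one attempt and no reset: what is moved stays moved. The work goes in short steps, Python scripts to look and compute and a tool call to move; the robot and the scene stay as the last step left them, time stands still between calls to the robot, and variables do not carry over. Pictures are saved under pics/ and viewed, and the job is handed in when it is done.

Besides the shell and the picture viewer there is one more tool, called as a command line: name --pt "numbers of a row" for each row, then --argument value for the rest. send_rows: Moves the arm, as the interface text tells. Scaled input: -1 to 1 covers 0.03 m each way for a shift and 5 degrees each way for a turn. Its arguments: {"type":"object","properties":{"commands":{"type":"array"},"grip_force":{"type":"number"}},"required":["commands"]}

```bash
ls; mkdir -p pics
python3 - <<'E'
from bench import r
import cv2
s=r.read_state();print(s, r.hold_point_z)
for n in("scene","top","wrist"):
    im=r.camera(n);cv2.imwrite(f"pics/{n}0.png",im)
    c=r.calibration(n);print(n,c)
E
```

```text
pics
{'time': 0.0, 'joint_positions': array([ 1.08739769,  0.33286509, -0.0647076 ,  1.46094439,  0.02162219,
        1.3498616 , -0.08851887]), 'joint_vel': array([ 0.00240347,  0.00024988,  0.00088926,  0.00060834,  0.00057063,
       -0.00031343, -0.00084972]), 'joint_torque': array([-4.41649654e-04, -6.23260832e+01,  2.44700391e-02, -3.89892912e+01,
       -6.13102410e-02,  3.98264278e-02,  1.20799637e-04]), 'ee_pos': array([ 0.27771961, -0.55944154,  0.19125675]), 'eef_rot': array([ 9.73573422e-01,  2.28373190e-01, -1.97499644e-04, -6.62223312e-04]), 'ft_force': array([-0.12546644,  0.27415236, -0.55838606]), 'torque': array([ 0.00018581, -0.00502618, -0.02623599]), 'width': 0.08684725338867898} 0.0187
scene {'K': array([[462.13979232,   0.        , 326.7039234 ],
       [  0.        , 462.13979232, 198.81482434],
       [  0.        ,   0.        ,   1.        ]]), 'R': array([[ 0.58265047,  0.81270663,  0.00513448],
       [ 0.69708365, -0.49648935, -0.51727431],
       [-0.41784305,  0.30496929, -0.85580425]]), 't': array([-0.30547822, -0.28518549,  1.51286032])}
top {'K': ar
[... 174 characters left out ...]
565, -0.99947471,  0.02529839],
       [-0.99650713,  0.01813221, -0.08151545],
       [ 0.08101392, -0.02686117, -0.99635095]]), 't': array([-0.00175005,  0.5131646 ,  1.18638253])}
wrist {'K': array([[309.70691629,   0.        , 323.41333347],
       [  0.        , 309.70691629, 203.66261434],
       [  0.        ,   0.        ,   1.        ]]), 'mount': array([[ 4.10630327e-04, -9.65954716e-01, -2.58710878e-01,
         7.13647748e-02],
       [ 9.99999889e-01,  4.55981786e-04, -1.15292698e-04,
        -6.56416159e-04],
       [ 2.29334974e-04, -2.58710802e-01,  9.65954796e-01,
        -1.92800558e-01],
       [ 0.00000000e+00,  0.00000000e+00,  0.00000000e+00,
         1.00000000e+00]])}
```

View pics/top0.png

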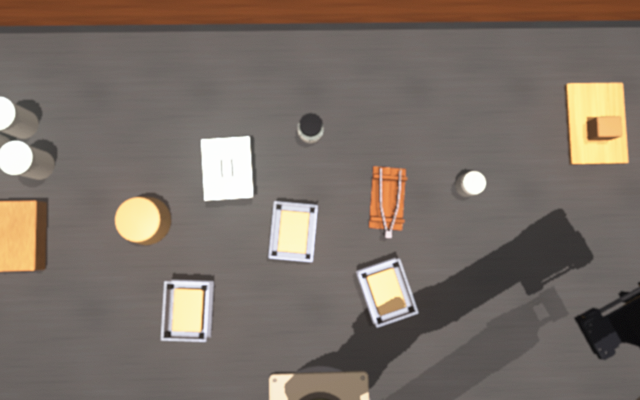

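View pics/scene0.png

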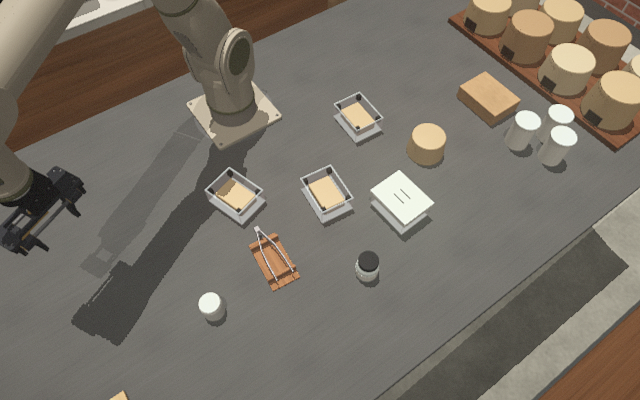

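View pics/wrist0.png

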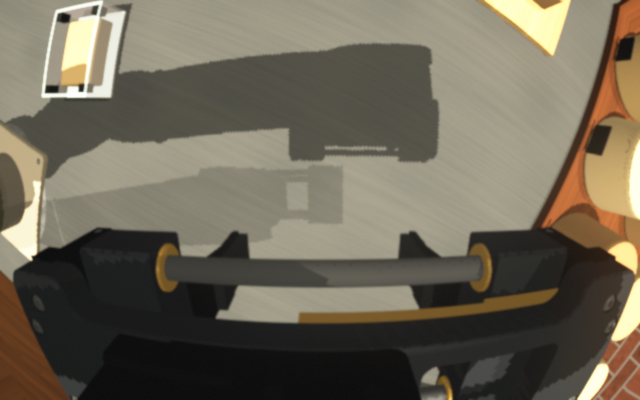

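The top view shows a lidded tub at (227,168), and open look-alike tubs at (293,232), (188,310) and (387,291). The one at (227,168) is farthest from the base and is the only one with a lid and lines, so that's the one. The rest with the tweezers is at (388,199), the jar (311,127), the cake (140,220) and the can (472,183). Next I'll take close crops and measure.

```bash
cat > h.py <<'E'
import numpy as np, cv2
from bench import r
from scipy.spatial.transform import Rotation as Ro
def ray(n,px,state=None):
    c=r.calibration(n);K=c["K"];px=np.atleast_2d(px).astype(float)
    if n!="wrist":
        d=np.c_[(px-K[:2,2])/K[0,0],np.ones(len(px))]@c["R"]
        o=-c["R"].T@c["t"]
    else:
        v=(px-K[:2,2]); rr=np.linalg.norm(v,axis=1); th=rr/K[0,0]
        d=np.c_[v/np.maximum(rr,1e-9)[:,None]*np.sin(th)[:,None],np.cos(th)]
        M=c["mount"];R=Ro.from_quat(state["eef_rot"]).as_matrix()
        d=d@M[:3,:3].T@R.T; o=R@M[:3,3]+state["ee_pos"]
    return o,d
def plane(n,px,z,state=None):
    o,d=ray(n,px,state);return o+d*((z-o[2])/d[:,2])[:,None]
def proj(n,X,state=None):
    c=r.calibration(n);K=c["K"];X=np.atleast_2d(X)
    if n!="wrist":
        p=X@c["R"].T+c["t"];return p[:,:2]/p[:,2:]*K[0,0]+K[:2,2]
    M=c["mount"];R=Ro.from_quat(state["eef_rot"]).as_matrix()
    p=((X-state["ee_pos"])@R-M[:3,3])@M[:3,:3]
    s=np.linalg.norm(p[:,:2],axis=1);th=np.arctan2(s,p[:,2])
    return p[:,:2]/s[:,None]*(th*K[0,0])[:,None]+K[:2,2]
E
python3 - <<'E'
import cv2,numpy as np
from h import *
t=cv2.imread("pics/top0.png");s=cv2.imread("pics/scene0.png")
a=cv2.resize(t[120:215,190:270],None,fx=5,fy=5,interpolation=2)
b=cv2.resize(t[150:250,350:430],None,fx=5,fy=5,interpolation=2)[:475]
cv2.imwrite("pics/c1.png",np.hstack([a,b]))
a=cv2.resize(s[165:240,360:440],None,fx=5,fy=5,interpolation=2)
b=cv2.resize(s[220:295,240:320],None,fx=5,fy=5,interpolation=2)
cv2.imwrite("pics/c2.png",np.hstack([a,b]))
print("lid",plane("top",[227,168],.07),plane("scene",[402,194],.07))
print("rest",plane("top",[388,199],.03),"open tubs",plane("top",[[293,232],[188,310],[387,291]],.06))
print(plane("top",[[311,127],[140,220],[472,183]],.075))
E
```

```text
lid [[0.59566073 0.20080517 0.07      ]] [[0.58968016 0.20723661 0.07      ]]
rest [[ 0.52140538 -0.17308575  0.03      ]] open tubs [[ 0.44676015  0.05261064  0.06      ]
 [ 0.27600773  0.29150631  0.06      ]
 [ 0.308196   -0.15934368  0.06      ]]
[[ 0.6870072   0.00695861  0.075     ]
 [ 0.4800404   0.3954428   0.075     ]
 [ 0.55086797 -0.36085416  0.075     ]]
```

View pics/c1.png

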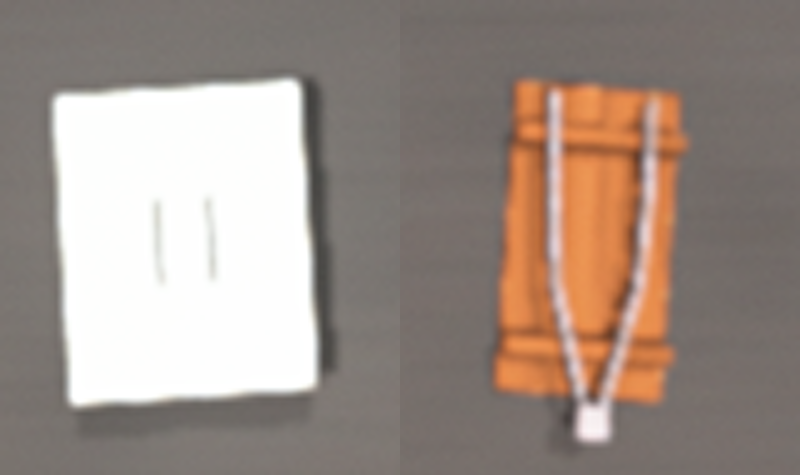

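View pics/c2.png

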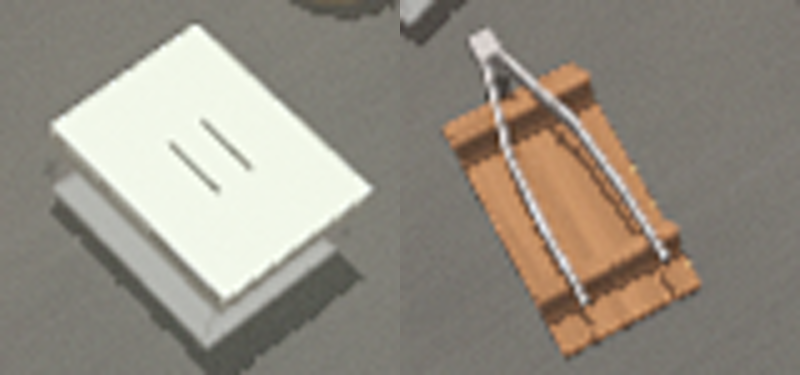

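The crops confirm the lidded tub with two printed lines, and the tweezers with their tips towards +x and the rear block nearest the base. Next I'll triangulate precise points.

```bash
cat > m.py <<'E'
from h import *
t=cv2.imread("pics/top0.png");s=cv2.imread("pics/scene0.png")
def corners(im,box,thr):
    x0,x1,y0,y1=box;m=(im[y0:y1,x0:x1].min(2)>thr).astype(np.uint8)
    c=max(cv2.findContours(m,0,1)[0],key=cv2.contourArea)
    q=cv2.approxPolyDP(c,8,True)[:,0]+[x0,y0]
    # refine: fit lines to contour between approx corners
    P=c[:,0]+np.array([x0,y0]);L=[]
    q=q.astype(float)
    for i in range(len(q)):
        a,b=q[i],q[(i+1)%len(q)];u=(b-a)/np.linalg.norm(b-a)
        d=(P-a)@u;e=abs((P-a)@[-u[1],u[0]])
        S=P[(d>5)&(d<np.linalg.norm(b-a)-5)&(e<3)].astype(np.float32)
        vx,vy,x,y=cv2.fitLine(S,cv2.DIST_HUBER,0,.01,.01).ravel();L.append(np.cross([x,y,1],[x+vx,y+vy,1]))
    out=[]
    for i in range(len(q)):
        h=np.cross(L[i-1],L[i]);out.append(h[:2]/h[2])
    return np.array(out)
ct=corners(t,(190,270,120,215),190);cs=corners(s,(360,440,165,240),190)
print(ct.round(1),cs.round(1))
def tri(a,b):
    o1,d1=ray("top",a);o2,d2=ray("scene",b);d1=d1[0];d2=d2[0]
    A=np.c_[d1,-d2];k=np.linalg.lstsq(A,o2-o1,rcond=None)[0]
    p,q=o1+k[0]*d1,o2+k[1]*d2
    return (p+q)/2,np.linalg.norm(p-q)
if len(ct)==4 and len(cs)==4:
    pt=plane("top",ct,.07)[:,:2];ps=plane("scene",cs,.07)[:,:2]
    pts=[]
    for i in range(4):
        j=np.argmin(np.linalg.norm(ps-pt[i],axis=1));X,e=tri(ct[i],cs[j]);pts.append(X);print("corner",X.round(4),round(e,4))
    pts=np.array(pts);print("c",pts.mean(0).round(4),"sides",[np.linalg.norm(pts[i]-pts[i-1]).round(4) for i in range(4)])
    for n,p in(("top",pt),("scene",ps)):
        c=p.mean(0);e=[p[i]-p[i-1] for i in range(4)]
        print(n,c.round(4),[np.linalg.norm(v).round(4) for v in e],[np.degrees(np.arctan2(v[1],v[0])).round(2) for v in e])
# tongs points by hand from crops (crop/5+origin)
T=dict(tipL=([155/5+350,95/5+150],[183/5+240,298/5+220]),tipR=([252/5+350,105/5+150],[263/5+240,257/5+220]),block=([193/5+350,420/5+150],[83/5+240,43/5+220]))
for k,(a,b) in T.items():
    X,e=tri(a,b);print(k,X.round(4),round(e,4),"top@36",plane("top",a,.04)[0].round(4),"scene",plane("scene",b,.04)[0].round(4))
# rest mask
hsv=cv2.cvtColor(t,cv2.COLOR_BGR2HSV)[150:250,350:430]
m=cv2.inRange(hsv,(3,120,60),(22,255,255));c=max(cv2.findContours(m,0,1)[0],key=cv2.contourArea)
rc=cv2.minAreaRect(c);p=cv2.boxPoints(rc)+[350,150];w=plane("top",p,.01)
print("rest",w.mean(0),w.round(3).tolist())
for i in range(4): v=w[i]-w[i-1];print(np.linalg.norm(v).round(3),np.degrees(np.arctan2(v[1],v[0])).round(1))
E
python3 m.py
```

```text
[[248.6 136.3]
 [200.6 139.1]
 [204.1 199.7]
 [252.5 196.6]] [[398.6 170.1]
 [370.5 189.1]
 [404.2 224.4]
 [433.8 202.4]]
corner [0.667  0.1496 0.0739] 0.0021
corner [0.6621 0.2591 0.0736] 0.0022
corner [0.5234 0.2524 0.0696] 0.0015
corner [0.5288 0.1435 0.0752] 0.0019
c [0.5953 0.2011 0.0731] sides [np.float64(0.1383), np.float64(0.1096), np.float64(0.1389), np.float64(0.1092)]
top [0.5961 0.202 ] [np.float64(0.1399), np.float64(0.1099), np.float64(0.14), np.float64(0.1098)] [np.float64(3.17), np.float64(92.61), np.float64(-176.79), np.float64(-87.36)]
scene [0.594  0.2022] [np.float64(0.1375), np.float64(0.1048), np.float64(0.1384), np.float64(0.1097)] [np.float64(-176.4), np.float64(-87.94), np.float64(1.55), np.float64(92.53)]
tipL [ 0.5869 -0.1801  0.009 ] 0.0415 top@36 [ 0.592  -0.1571  0.04  ] scene [ 0.5883 -0.2024  0.04  ]
tipR [ 0.5934 -0.1796  0.0732] 0.0413 top@36 [ 0.5865 -0.203   0.04  ] scene [ 0.5934 -0.1572  0.04  ]
block [ 0.438  -0.1693  0.0472] 0.0003 top@36 [ 0.4382 -0.1703  0.04  ] scene [ 0.4342 -0.1682  0.04  ]
rest [ 0.52572483 -0.19098151  0.01      ] [[0.601, -0.164, 0.01], [0.6, -0.223, 0.01], [0.45, -0.218, 0.01], [0.451, -0.16, 0.01]]
0.15 -1.7
0.058 -90.9
0.15 178.0
0.058 88.9
```

Lid: centre (0.595, 0.201), top about 73 mm, yaw about 3°, sides 139 × 109 mm (given as 140 × 110). Tweezers: tip midpoint (0.590, -0.180), yaw about -4.5°, tip spacing about 46 mm outside. All of this is consistent with the description. Now moving to above the lid with the jaws closed.

send_rows --pt "0.9 0.9 0 0 0 -1 1" --pt "0.9 0.9 0 0 0 -1 1" --pt "0.9 0.9 0 0 0 -1 1" --pt "0.9 0.9 0 0 0 -1 1" --pt "0.9 0.9 0 0 0 -0.7 1" --pt "0.9 0.9 0 0 0 0 1" --pt "0.9 0.9 0 0 0 0 1" --pt "0.9 0.9 0 0 0 0 1" --pt "0.9 0.9 0 0 0 0 1" --pt "0.9 0.9 0 0 0 0 1"

```text
time: 0.98
ee_pos: [0.5452, -0.2838, 0.1886]
eef_rot: [1.0, 0.005, -0.004, -0.001]
ft_force: [1.1, -0.8, -0.2]
width: 0.0284
```

send_rows --pt "0 1 0 0 0 0 1" --pt "0 1 0 0 0 0 1" --pt "0 1 0 0 0 0 1" --pt "0 1 0 0 0 0 1" --pt "0 1 0 0 0 0 1" --pt "0 1 0 0 0 0 1" --pt "0 1 0 0 0 0 1" --pt "0 1 0 0 0 0 1" --pt "0 1 0 0 0 0 1" --pt "0 1 0 0 0 0 1"

```text
time: 1.82
ee_pos: [0.5469, 0.0341, 0.1844]
eef_rot: [1.0, 0.008, -0.006, -0.002]
ft_force: [0.8, -0.3, -0.5]
width: 0.0003
```

send_rows --pt "0.3 0.9 0 0 0 0.4 1" --pt "0.3 0.9 -0.5 0 -0.1 0 1" --pt "0.3 0.9 -0.5 0 0 0 1" --pt "0.3 0.9 -0.8 0 0 0 1" --pt "0.3 0.9 -0.8 0 0 0 1" --pt "0.1 0.6 -0.3 0 0 0 1" --pt "0 0 0 0 0 0 1"

```text
time: 2.4
ee_pos: [0.5941, 0.2027, 0.0943]
eef_rot: [1.0, 0.03, -0.0, -0.003]
ft_force: [-0.9, 0.2, -0.2]
width: 0.0002
```

```bash
cat > d.py <<'E'
from h import *
def delta(p,yaw,st):
    R=Ro.from_euler('z',yaw,degrees=True)*Ro.from_quat([1,0,0,0])
    rv=(R*Ro.from_quat(st["eef_rot"]).inv()).as_rotvec(degrees=True)
    return ((np.array(p)-st["ee_pos"])/.03).round(3),(rv/5).round(3)
E
python3 - <<'E'
from d import *
st=r.read_state();im=r.camera("wrist");cv2.imwrite("pics/w1.png",im)
print(st["time"],st["ee_pos"],delta([.5953,.2011,.10],2.9,st),st["ft_force"])
E
```

```text
2.4 [0.59413533 0.20272066 0.09428051] (array([ 0.039, -0.054,  0.191]), array([-0.079, -0.008, -0.099])) [-0.94169888  0.18057081 -0.23496008]
```

View pics/w1.png

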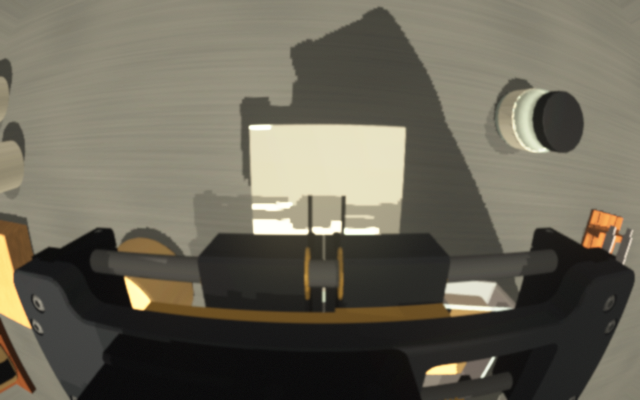

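The wrist view shows the two lines at columns 310 and 344, with the closed fingers at about 325, so I'm centred across the lid. Starting the press.

send_rows --pt "0.04 -0.05 -0.3 -0.08 0 -0.1 1" --pt "0 0 -0.3 0 0 0 1" --pt "0 0 -0.1 0 0 0 1" --pt "0 0 -0.1 0 0 0 1"

```text
time: 2.78
ee_pos: [0.597, 0.1948, 0.0704]
eef_rot: [1.0, 0.022, 0.001, 0.002]
ft_force: [-0.3, 0.7, -0.3]
width: 0.0006
```

send_rows --pt "0 0 -0.1 0 0 0 1"

```text
time: 2.87
ee_pos: [0.5973, 0.1935, 0.0673]
eef_rot: [1.0, 0.021, 0.001, 0.002]
ft_force: [-0.4, 0.0, -0.1]
width: 0.0004
```

send_rows --pt "0 0 -0.1 0 0 0 1"

```text
time: 2.95
ee_pos: [0.5976, 0.1927, 0.0643]
eef_rot: [1.0, 0.021, 0.001, 0.002]
ft_force: [0.3, -0.2, -0.4]
width: 0.0006
```

I expected contact at about 73 mm and got none by 64. I'll look before going further.

Run:
```python
from d import *
st=r.read_state()
s=r.camera("scene");t=r.camera("top");w=r.camera("wrist")
a=cv2.resize(s[130:250,340:460],(480,480),interpolation=2);cv2.imwrite("pics/p1.png",np.hstack([a,cv2.resize(w[110:290,230:340],(293,480),interpolation=2)]))
cv2.imwrite("pics/p1t.png",t);cv2.imwrite("pics/p1s.png",s)
st=r.read_state();print(st["time"],st["ee_pos"],st["ft_force"],delta([.5953,.2011,.10],2.9,st))
print(proj("scene",st["ee_pos"]))
```

```text
3.1 [0.59735053 0.19315769 0.06432557] [-0.48573863 -0.05857897 -0.0141206 ] (array([-0.068,  0.265,  1.189]), array([0.05 , 0.024, 0.094]))
[[399.6032657  199.55997639]]
```

View pics/p1.png

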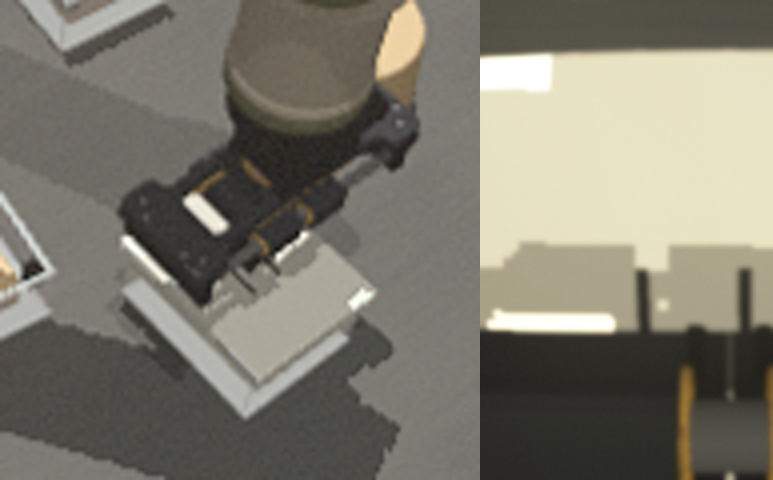

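send_rows --pt "0 0 0.5 0 0 0 1" --pt "-0.05 0.2 0.3 0.05 0 0.1 1" --pt "0 0.1 0 0 0 0 1" --pt "0 0 0 0 0 0 1"

```text
time: 3.43
ee_pos: [0.5959, 0.2032, 0.09]
eef_rot: [1.0, 0.026, 0.002, -0.001]
ft_force: [-0.3, -0.1, -0.7]
width: 0.0007
```

Run:
```python
from d import *
st=r.read_state();print(st["time"],st["ee_pos"],st["ft_force"],delta([.5953,.2011,.10],2.9,st))
print("tcp px wrist",proj("wrist",st["ee_pos"],st),"scene",proj("scene",st["ee_pos"]))
w=r.camera("wrist");s=r.camera("scene")
cv2.imwrite("pics/p2.png",np.hstack([cv2.resize(s[150:250,350:450],(400,400),interpolation=2),cv2.resize(w[110:290,230:430],(400,360),interpolation=2)[:400].copy() if 0 else cv2.resize(w[110:290,240:420],(400,400),interpolation=2)]))
```

```text
3.4333 [0.59588564 0.20317521 0.08998904] [-0.31481696 -0.0729675  -0.71166061] (array([-0.02 , -0.069,  0.334]), array([-0.013,  0.035, -0.014]))
tcp px wrist [[324.85726674 231.91820075]] scene [[403.41695686 192.43990771]]
```

View pics/p2.png

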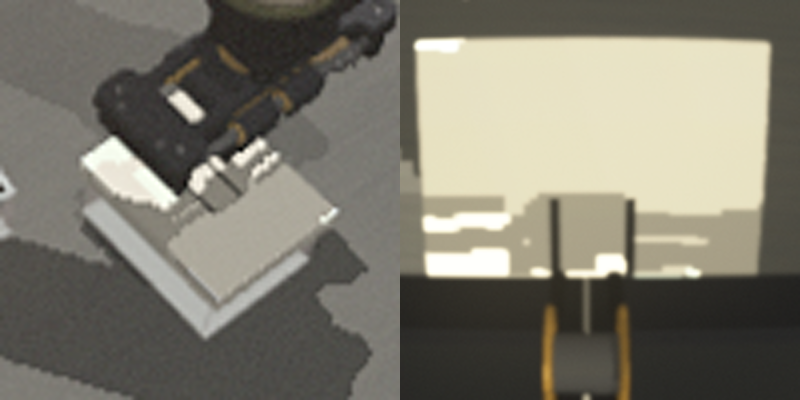

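```bash
cat > lid.py <<'E'
from d import *
def lidz(w,st,ex=None):
    m=(w.min(2)>95).astype(np.uint8);m[232:]=0
    cc=max(cv2.findContours(m[:, 200:460],0,1)[0],key=cv2.contourArea)[:,0]+[200,0]
    x0,x1=cc[:,0].min(),cc[:,0].max()
    top=[cc[cc[:,0]==x][:,1].min() for x in (x0+12,x1-12)]
    L=[];R=[]
    for y in range(max(top)+4,max(top)+60):
        row=np.where((w[y,200:460].min(1)>95))[0]+200
        L.append((row.min(),y));R.append((row.max()+1,y))
    return cc,top,np.array(L),np.array(R)
E
python3 - <<'E'
from lid import *
st=r.read_state();w=r.camera("wrist");cv2.imwrite("pics/w2.png",w)
cc,top,L,R=lidz(w,st);print(top,L[::10].tolist(),R[::10].tolist())
L=L[:40];R=R[:40]
for z in (.064,.068,.070,.072,.074,.076):
    a=plane("wrist",L,z,st);b=plane("wrist",R,z,st)
    R2=Ro.from_euler('z',-2.9,degrees=True).as_matrix()
    a=a@R2.T;b=b@R2.T
    pa=np.polyfit(a[:,0],a[:,1],1);pb=np.polyfit(b[:,0],b[:,1],1)
    print(z,"width near/far",[ (np.polyval(pa,x)-np.polyval(pb,x)).round(4) for x in(a[:,0].min(),a[:,0].max())],pa[0].round(3),pb[0].round(3))
    t=plane("wrist",np.c_[[cc[:,0].min()+12,cc[:,0].max()-12],top],z,st);print("   front edge",t.round(4).tolist())
# unclosed lines
g=w[205:228,290:370].min(2);print([ (np.where(row<75)[0]+290).tolist() for row in g[::8]])
E
```

```text
[np.int64(0), np.int64(0)] [[200, 4], [200, 14], [200, 24], [200, 34], [200, 44], [200, 54]] [[460, 4], [460, 14], [460, 24], [460, 34], [460, 44], [460, 54]]
0.064 width near/far [np.float64(0.1925), np.float64(0.1963)] 0.056 -0.06
   front edge [[0.7607, 0.2953, 0.064], [0.7716, 0.1196, 0.064]]
0.068 width near/far [np.float64(0.189), np.float64(0.1927)] 0.056 -0.06
   front edge [[0.759, 0.2937, 0.068], [0.7697, 0.1212, 0.068]]
0.07 width near/far [np.float64(0.1872), np.float64(0.1909)] 0.056 -0.06
   front edge [[0.7581, 0.2929, 0.07], [0.7687, 0.122, 0.07]]
0.072 width near/far [np.float64(0.1855), np.float64(0.1891)] 0.056 -0.06
   front edge [[0.7573, 0.2921, 0.072], [0.7677, 0.1228, 0.072]]
0.074 width near/far [np.float64(0.1837), np.float64(0.1873)] 0.056 -0.06
   front edge [[0.7564, 0.2913, 0.074], [0.7668, 0.1236, 0.074]]
0.076 width near/far [np.float64(0.182), np.float64(0.1855)] 0.056 -0.06
   front edge [[0.7555, 0.2905, 0.076], [0.7658, 0.1244, 0.076]]
[[308, 309, 310, 342, 343, 344], [308, 309, 310, 341, 342, 343], [308, 309, 310, 341, 342, 343]]
```

```bash
sed -i 's/>95/>160/g' lid.py
cat > lz.py <<'E'
from lid import *
import sys
st=r.read_state();w=r.camera("wrist");cv2.imwrite(sys.argv[1],w)
print(st["time"],st["ee_pos"],st["ft_force"])
cc,top,L,R=lidz(w,st);n=max(8,min(np.where((np.diff(L[:,0])!=0)&(abs(np.diff(L[:,0]))>3))[0].tolist()+np.where(abs(np.diff(R[:,0]))>3)[0].tolist()+[60]));L=L[:n];R=R[:n]
print(n,top,L[::10].tolist(),R[::10].tolist())
for z in (.062,.064,.066,.068,.070,.072,.074):
    a=plane("wrist",L,z,st);b=plane("wrist",R,z,st)
    R2=Ro.from_euler('z',-2.9,degrees=True).as_matrix()
    a=a@R2.T;b=b@R2.T
    pa=np.polyfit(a[:,0],a[:,1],1);pb=np.polyfit(b[:,0],b[:,1],1)
    print(z,"width near/far",[ (np.polyval(pa,x)-np.polyval(pb,x)).round(4) for x in(a[:,0].min(),a[:,0].max())],pa[0].round(3),pb[0].round(3))
    t=plane("wrist",np.c_[[cc[:,0].min()+12,cc[:,0].max()-12],top],z,st);print("   front edge",t.round(4).tolist())
    l=plane("wrist",[[309.5,213.5],[342.8,213.5]],z,st);print("   line gap",np.linalg.norm(l[1]-l[0]).round(4),l.mean(0).round(4))
E
python3 lz.py pics/w3.png
```

```text
3.5833 [0.59559508 0.20221547 0.08916275] [-0.18788087  0.22886976  0.20879892]
60 [np.int64(127), np.int64(129)] [[246, 133], [247, 143], [247, 153], [247, 163], [248, 173], [248, 183]] [[405, 133], [405, 143], [404, 153], [404, 163], [403, 173], [403, 183]]
0.062 width near/far [np.float64(0.1142), np.float64(0.1142)] -0.006 -0.006
   front edge [[0.6618, 0.2541, 0.062], [0.6654, 0.1577, 0.062]]
   line gap 0.0247 [0.6002 0.2014 0.062 ]
0.064 width near/far [np.float64(0.1131), np.float64(0.1131)] -0.006 -0.006
   front edge [[0.6618, 0.2537, 0.064], [0.6654, 0.1581, 0.064]]
   line gap 0.0245 [0.6008 0.2014 0.064 ]
0.066 width near/far [np.float64(0.1121), np.float64(0.1121)] -0.006 -0.006
   front edge [[0.6619, 0.2532, 0.066], [0.6654, 0.1586, 0.066]]
   line gap 0.0243 [0.6014 0.2015 0.066 ]
0.068 width near/far [np.float64(0.111), np.float64(0.1111)] -0.006 -0.006
   front edge [[0.6619, 0.2528, 0.068], [0.6654, 0.159, 0.068]]
   line gap 0.0241 [0.602  0.2015 0.068 ]
0.07 width near/far [np.float64(0.11), np.float64(0.11)] -0.006 -0.006
   front edge [[0.6619, 0.2524, 0.07], [0.6654, 0.1595, 0.07]]
   line gap 0.0238 [0.6026 0.2016 0.07  ]
0.072 width near/far [np.float64(0.109), np.float64(0.109)] -0.006 -0.006
   front edge [[0.662, 0.2519, 0.072], [0.6654, 0.1599, 0.072]]
   line gap 0.0236 [0.6032 0.2016 0.072 ]
0.074 width near/far [np.float64(0.1079), np.float64(0.108)] -0.006 -0.006
   front edge [[0.662, 0.2515, 0.074], [0.6654, 0.1604, 0.074]]
   line gap 0.0234 [0.6038 0.2017 0.074 ]
```

Run:
```python
from lid import *
def go(f,p,q):
    q=np.array(q,float);q/=np.linalg.norm(q);st=dict(ee_pos=np.array(p),eef_rot=q);w=cv2.imread(f);cc,top,L,R=lidz(w,st);L=L[:50];R=R[:50]
    for z in (.064,.068,.070,.072,.074):
        a=plane("wrist",L,z,st);b=plane("wrist",R,z,st)
        print(f,z,np.median(np.linalg.norm(a-b,axis=1)[:10]).round(4),np.median(np.linalg.norm(a-b,axis=1)[-10:]).round(4),top)
go("pics/w1.png",[.59413533,.20272066,.09428051],[1,.03,-.0004,-.003])
go("pics/w3.png",[.59559,.2022,.08916],[1,.026,.002,-.001])
```

```text
pics/w1.png 0.064 0.1131 0.1128 [np.int64(124), np.int64(127)]
pics/w1.png 0.068 0.1111 0.1108 [np.int64(124), np.int64(127)]
pics/w1.png 0.07 0.1101 0.1098 [np.int64(124), np.int64(127)]
pics/w1.png 0.072 0.1091 0.1088 [np.int64(124), np.int64(127)]
pics/w1.png 0.074 0.108 0.1077 [np.int64(124), np.int64(127)]
pics/w3.png 0.064 0.1134 0.1131 [np.int64(127), np.int64(129)]
pics/w3.png 0.068 0.1113 0.111 [np.int64(127), np.int64(129)]
pics/w3.png 0.07 0.1103 0.11 [np.int64(127), np.int64(129)]
pics/w3.png 0.072 0.1092 0.1089 [np.int64(127), np.int64(129)]
pics/w3.png 0.074 0.1082 0.1079 [np.int64(127), np.int64(129)]
```

The lid hasn't moved and its top measures about 70 mm, so the TCP reading or the calibration is a few mm off. I'll go on pressing down under force guard, correcting the y drift as I go.

send_rows --pt "0 -0.03 -0.3 0 0 0 1" --pt "0 0.05 -0.3 0 0 0 1" --pt "0 0.04 -0.15 0 0 0 1"

```text
time: 3.88
ee_pos: [0.5958, 0.2031, 0.0645]
eef_rot: [1.0, 0.025, 0.001, 0.0]
ft_force: [0.0, -0.6, -0.0]
width: 0.0005
```

send_rows --pt "0 0.04 -0.08 0 0 0 1"

```text
time: 3.97
ee_pos: [0.5951, 0.204, 0.0604]
eef_rot: [1.0, 0.025, 0.0, 0.0]
ft_force: [-0.1, 0.8, 0.0]
width: 0.0005
```

send_rows --pt "0 0.04 -0.08 0 0 0 1"

```text
time: 4.05
ee_pos: [0.5947, 0.2052, 0.0569]
eef_rot: [1.0, 0.025, -0.0, 0.001]
ft_force: [0.4, 0.1, 0.3]
width: 0.0005
```

send_rows --pt "0 0.04 -0.08 0 0 0 1"

```text
time: 4.13
ee_pos: [0.5945, 0.2064, 0.0538]
eef_rot: [1.0, 0.025, -0.001, 0.001]
ft_force: [0.4, 0.7, 0.4]
width: 0.0003
```

Run:
```python
from lid import *
st=r.read_state();w=r.camera("wrist");s=r.camera("scene")
print(st["time"],st["ee_pos"],st["ft_force"],st["joint_torque"].round(2),st["joint_positions"].round(4))
cv2.imwrite("pics/p4.png",np.hstack([cv2.resize(s[150:250,350:450],(400,400),interpolation=2),cv2.resize(w[110:290,240:420],(400,400),interpolation=2)]))
cc,top,L,R=lidz(w,st);L=L[:40];R=R[:40]
for z in (.060,.064,.068,.072):
    a=plane("wrist",L,z,st);b=plane("wrist",R,z,st)
    d=np.linalg.norm(a-b,axis=1);print(z,d[:10].mean().round(4),d[-10:].mean().round(4))
```

```text
4.1333 [0.59446602 0.20644796 0.05380887] [0.41840612 0.73214422 0.42275347] [ 2.600e-01 -6.632e+01 -7.450e+00 -3.506e+01 -2.000e-02  1.000e-02
  8.000e-02] [-0.0469  0.4938 -0.47    1.5822  0.2407  1.1256 -2.094 ]
0.06 0.1172 0.116
0.064 0.1147 0.1135
0.068 0.1122 0.1111
0.072 0.1096 0.1086
```

View pics/p4.png

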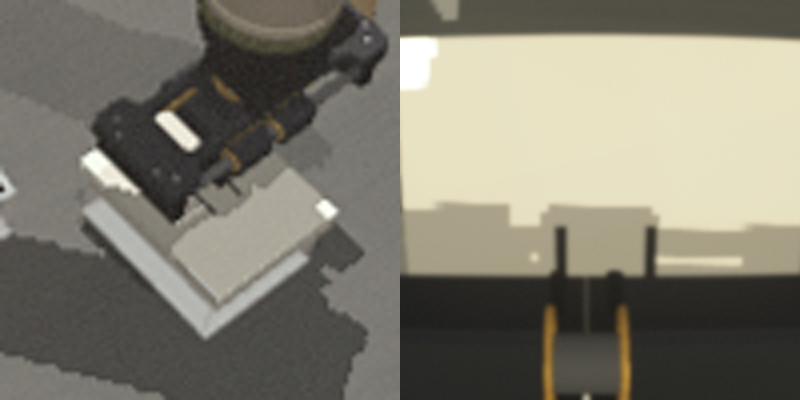

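The lid still hasn't moved (about 71 mm by wrist view), and there's still no force at a reported TCP z of 54. I'll look closely at where the fingertips really are.

Run:
```python
from lid import *
st=r.read_state();w=r.camera("wrist");cv2.imwrite("pics/w5.png",w)
a=cv2.resize(w[180:330,240:410],(680,600),interpolation=2)
a=cv2.convertScaleAbs(a,alpha=2.2,beta=10)
cv2.imwrite("pics/p5.png",a)
T=Ro.from_quat(st["eef_rot"]).as_matrix()
for dz in(0,.0187,.05):print(dz,proj("wrist",st["ee_pos"]-T[:,2]*dz,st), proj("wrist",st["ee_pos"]-T[:,2]*dz+T[:,0]*.0095,st),"scene",proj("scene",st["ee_pos"]-T[:,2]*dz))
b=cv2.resize(cv2.imread("pics/wrist0.png")[180:330,180:460],(800,428),interpolation=2)
cv2.imwrite("pics/p5b.png",cv2.convertScaleAbs(b,alpha=1.8,beta=10))
```

```text
0 [[324.85735546 231.91281937]] [[324.88388752 218.26660923]] scene [[402.06945313 198.31615618]]
0.0187 [[324.99453891 242.56135865]] [[325.02743997 227.80249312]] scene [[403.07371756 194.78243272]]
0.05 [[325.28765088 265.5395652 ]] [[325.33761163 248.58895692]] scene [[404.81274643 188.66328028]]
```

View pics/p5.png

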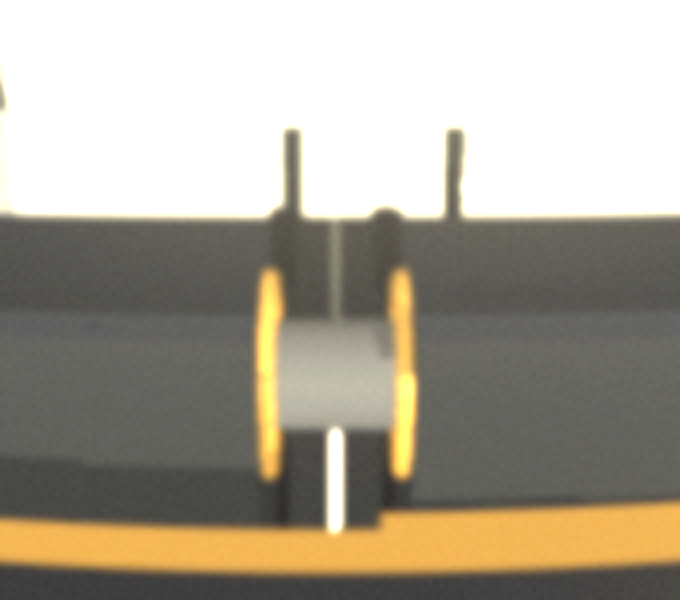

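View pics/p5b.png

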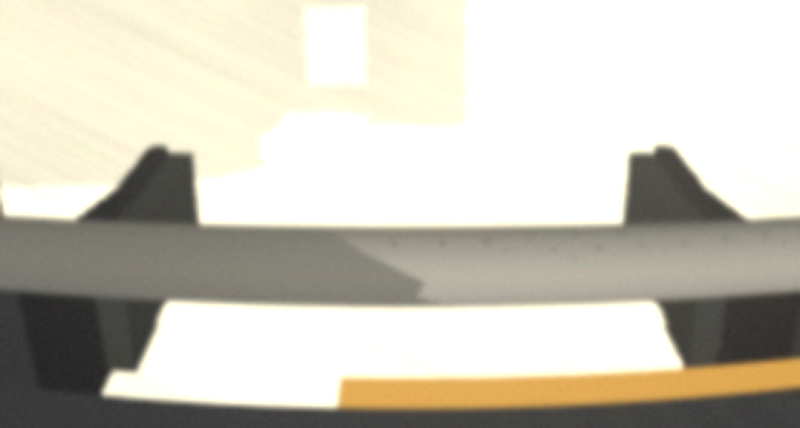

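The visible fingertips sit about 25 mm short of the reported TCP: their spacing is 152 px where 131 px would be expected at the TCP. So the tip is really at about 79 mm now and contact should come at a reported z of about 0.045. The lid coming home will calibrate the offset exactly. Continuing with y corrected.

send_rows --pt "0.02 -0.2 -0.1 0 0 0 1" --pt "0 -0.03 -0.05 0 0 0 1" --pt "0 0 -0.05 0 0 0 1"

```text
time: 4.53
ee_pos: [0.596, 0.1993, 0.049]
eef_rot: [1.0, 0.025, 0.0, 0.0]
ft_force: [0.2, 0.6, -0.1]
width: 0.0004
```

send_rows --pt "0 0 -0.06 0 0 0 1"

```text
time: 4.62
ee_pos: [0.5963, 0.1988, 0.0473]
eef_rot: [1.0, 0.025, 0.001, 0.0]
ft_force: [-0.8, 0.4, 0.7]
width: 0.0001
```

send_rows --pt "0 0 -0.06 0 0 0 1"

```text
time: 4.7
ee_pos: [0.5964, 0.1986, 0.0454]
eef_rot: [1.0, 0.025, 0.001, 0.0]
ft_force: [-0.1, -0.2, -0.0]
width: 0.0002
```

send_rows --pt "0 0.03 -0.06 0 0 0 1"

```text
time: 4.78
ee_pos: [0.5966, 0.1992, 0.0435]
eef_rot: [1.0, 0.025, 0.001, 0.001]
ft_force: [-0.1, 0.9, -0.8]
width: 0.0005
```

send_rows --pt "0 0.02 -0.06 0 0 0 1"

```text
time: 4.87
ee_pos: [0.5966, 0.1999, 0.0416]
eef_rot: [1.0, 0.025, 0.001, 0.001]
ft_force: [-2.2, -3.2, 4.9]
width: 0.0001
```

send_rows --pt "0 0.02 -0.06 0 0 0 1"

```text
time: 4.95
ee_pos: [0.5967, 0.2, 0.04]
eef_rot: [1.0, 0.024, 0.001, 0.001]
ft_force: [-2.7, -4.0, 9.0]
width: 0.0004
```

Contact came at a reported z of about 0.042. Pressing on.

send_rows --pt "0 -0.02 -0.06 0 0 0 1"

```text
time: 5.03
ee_pos: [0.5968, 0.1999, 0.039]
eef_rot: [1.0, 0.024, 0.001, 0.001]
ft_force: [-3.6, 0.9, 10.6]
width: 0.0006
```

send_rows --pt "0 -0.02 -0.06 0 0 0 1"

```text
time: 5.12
ee_pos: [0.5969, 0.2, 0.0381]
eef_rot: [1.0, 0.025, 0.001, 0.001]
ft_force: [-4.3, -0.5, 11.6]
width: 0.0007
```

send_rows --pt "0 0 -0.06 0 0 0 1"

```text
time: 5.2
ee_pos: [0.5969, 0.2001, 0.0373]
eef_rot: [1.0, 0.025, 0.001, 0.001]
ft_force: [-5.6, -3.7, 12.1]
width: 0.0006
```

send_rows --pt "-0.03 -0.01 -0.07 0 0 0 1"

```text
time: 5.28
ee_pos: [0.5969, 0.2001, 0.0366]
eef_rot: [1.0, 0.025, 0.002, 0.001]
ft_force: [-0.3, -0.9, 11.2]
width: 0.0006
```

send_rows --pt "-0.03 -0.01 -0.07 0 0 0 1"

```text
time: 5.37
ee_pos: [0.597, 0.2001, 0.036]
eef_rot: [1.0, 0.025, 0.004, 0.001]
ft_force: [-2.8, -1.6, 11.4]
width: 0.0004
```

send_rows --pt "-0.01 0 -0.07 0 0 0 1"

```text
time: 5.45
ee_pos: [0.5971, 0.2001, 0.0352]
eef_rot: [1.0, 0.025, 0.004, 0.001]
ft_force: [-5.8, -3.3, 11.7]
width: 0.0009
```

send_rows --pt "-0.01 0 -0.07 0 0 0 1"

```text
time: 5.53
ee_pos: [0.5971, 0.2001, 0.0343]
eef_rot: [1.0, 0.025, 0.005, 0.001]
ft_force: [-4.6, -2.2, 12.3]
width: 0.0006
```

send_rows --pt "-0.01 0 -0.1 0 0 0 1"

```text
time: 5.62
ee_pos: [0.5972, 0.2001, 0.0338]
eef_rot: [1.0, 0.024, 0.005, 0.001]
ft_force: [-14.8, -8.2, 38.6]
width: 0.0003
```

send_rows --pt "-0.02 0 -0.1 0 0 0 1"

```text
time: 5.7
ee_pos: [0.5973, 0.2, 0.0339]
eef_rot: [1.0, 0.024, 0.006, 0.002]
ft_force: [-11.6, -6.7, 31.1]
width: 0.0003
```

send_rows --pt "-0.02 0 -0.1 0 0 0 1"

```text
time: 5.78
ee_pos: [0.5973, 0.2001, 0.0339]
eef_rot: [1.0, 0.024, 0.007, 0.002]
ft_force: [-10.2, -5.5, 26.5]
width: 0.0003
```

send_rows --pt "-0.02 0 -0.1 0 0 0 1"

```text
time: 5.87
ee_pos: [0.5974, 0.2, 0.0339]
eef_rot: [1.0, 0.024, 0.008, 0.002]
ft_force: [-10.0, -7.2, 25.6]
width: 0.0006
```

The force jumped from 12 N to 38 N with z stopped at 0.0339, which is the end of travel. The true fingertips are therefore about 30 mm above the reported TCP (64 - 34). Lifting off to verify.

send_rows --pt "0 0 0.3 0 -0.2 0 1" --pt "0 0 0.9 0 0 0 1" --pt "0 0 0.9 0 0 0 1" --pt "0 0 0.9 0 0 0 1" --pt "0 0 0.4 0 0 0 1" --pt "0 0 0 0 0 0 1"

```text
time: 6.37
ee_pos: [0.5956, 0.2009, 0.1398]
eef_rot: [1.0, 0.025, 0.016, 0.003]
ft_force: [0.6, -0.7, 0.0]
width: 0.0005
```

```bash
python3 lz.py pics/w6.png
python3 - <<'E'
from lid import *
s=r.camera("scene");cv2.imwrite("pics/p6s.png",s);w=cv2.imread("pics/w6.png")
cv2.imwrite("pics/p6.png",np.hstack([cv2.resize(s[150:250,350:450],(400,400),interpolation=2),cv2.resize(w[100:300,220:420],(400,400),interpolation=2)]))
E
```

```text
6.3667 [0.59564771 0.20090677 0.13981661] [ 0.60476557 -0.68954738  0.03958589]
60 [np.int64(130), np.int64(129)] [[261, 134], [261, 144], [261, 154], [261, 164], [262, 174], [262, 184]] [[385, 134], [384, 144], [384, 154], [384, 164], [384, 174], [383, 184]]
0.062 width near/far [np.float64(0.1096), np.float64(0.1098)] -0.005 -0.009
   front edge [[0.661, 0.249, 0.062], [0.6662, 0.1621, 0.062]]
   line gap 0.0304 [0.5876 0.1985 0.062 ]
0.064 width near/far [np.float64(0.1088), np.float64(0.109)] -0.005 -0.009
   front edge [[0.661, 0.2487, 0.064], [0.6661, 0.1624, 0.064]]
   line gap 0.0302 [0.5882 0.1985 0.064 ]
0.066 width near/far [np.float64(0.1079), np.float64(0.1081)] -0.005 -0.009
   front edge [[0.661, 0.2484, 0.066], [0.6661, 0.1627, 0.066]]
   line gap 0.0299 [0.5887 0.1986 0.066 ]
0.068 width near/far [np.float64(0.1071), np.float64(0.1073)] -0.005 -0.009
   front edge [[0.661, 0.2481, 0.068], [0.6661, 0.163, 0.068]]
   line gap 0.0297 [0.5892 0.1986 0.068 ]
0.07 width near/far [np.float64(0.1063), np.float64(0.1065)] -0.005 -0.009
   front edge [[0.661, 0.2478, 0.07], [0.666, 0.1634, 0.07]]
   line gap 0.0295 [0.5898 0.1987 0.07  ]
0.072 width near/far [np.float64(0.1055), np.float64(0.1057)] -0.005 -0.009
   front edge [[0.661, 0.2474, 0.072], [0.666, 0.1637, 0.072]]
   line gap 0.0293 [0.5903 0.1987 0.072 ]
0.074 width near/far [np.float64(0.1047), np.float64(0.1049)] -0.005 -0.009
   front edge [[0.661, 0.2471, 0.074], [0.6659, 0.164, 0.074]]
   line gap 0.0291 [0.5908 0.1988 0.074 ]
```

View pics/p6.png

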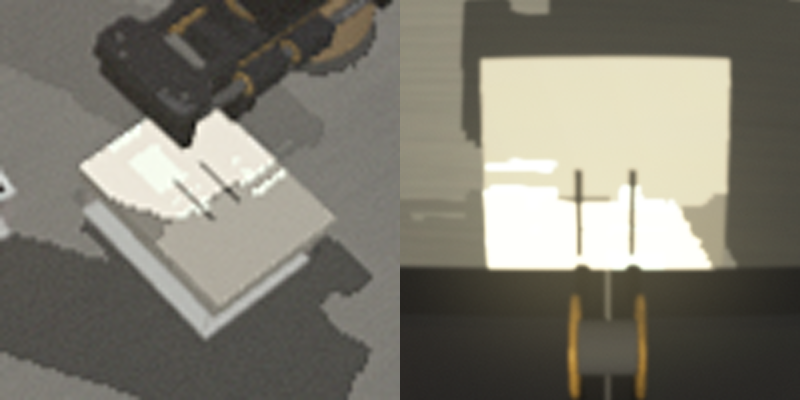

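The lid now measures about 9 mm lower by edge width, and both edges are parallel near and far, so it is level. Next I'll go to the tweezers with the jaws open.

send_rows --pt "-0.2 -0.95 0 0 0.36 -0.5 -1" --pt "-0.2 -0.95 0 0.06 0 -0.5 -1" --pt "-0.2 -0.95 0 0 0 -0.5 -1" --pt "-0.2 -0.95 0 0 0 0 -1" --pt "-0.2 -0.95 0 0 0 0 -1" --pt "-0.2 -0.95 0 0 0 0 -1" --pt "-0.2 -0.95 0 0 0 0 -1" --pt "-0.2 -0.95 0 0 0 0 -1" --pt "-0.2 -0.95 0 0 0 0 -1" --pt "-0.2 -0.95 0 0 0 0 -1"

```text
time: 7.3
ee_pos: [0.5192, -0.0888, 0.1151]
eef_rot: [0.999, -0.038, -0.016, -0.001]
ft_force: [0.4, 0.4, 0.7]
width: 0.0591
```

send_rows --pt "-0.2 -0.8 0 0 0 0 -1" --pt "-0.1 -0.6 0 0 0 0 -1" --pt "0 0 0 0 0 0 -1"

```text
time: 7.55
ee_pos: [0.5039, -0.1402, 0.1086]
eef_rot: [0.999, -0.043, -0.021, -0.001]
ft_force: [-1.5, -1.0, -0.7]
width: 0.0786
```

```bash
python3 - <<'E'
from d import *
import pickle
st=r.read_state();w=r.camera("wrist");cv2.imwrite("pics/w7.png",w);t=r.camera("top");cv2.imwrite("pics/t7.png",t);s=r.camera("scene");cv2.imwrite("pics/s7.png",s)
pickle.dump(st,open("st7.pkl","wb"))
print(st["time"],st["ee_pos"],delta([.525,-.1755,.10],-4.5,st))
E
cat > m2.py <<'E'
import re
src=open("m.py").read().replace("pics/top0.png","pics/t7.png").replace("pics/scene0.png","pics/s7.png").replace(",.07)",",.064)").split("# tongs points")[0]
exec(src)
E
python3 m2.py
```

```text
7.55 [ 0.50386763 -0.14019737  0.10857894] (array([ 0.704, -1.177, -0.286]), array([-0.034, -0.473,  0.08 ]))
[[249.1 136.9]
 [201.5 139.7]
 [204.6 199.9]
 [252.6 196.7]] [[398.4 171.5]
 [370.1 191.1]
 [404.6 225.6]
 [433.1 204.1]]
corner [0.6676 0.1501 0.0675] 0.0
corner [0.6625 0.2587 0.0656] 0.0024
corner [0.5235 0.2527 0.0623] 0.0018
corner [0.5292 0.1437 0.0654] 0.0002
c [0.5957 0.2013 0.0652] sides [np.float64(0.1386), np.float64(0.1087), np.float64(0.1392), np.float64(0.1092)]
top [0.5963 0.2019] [np.float64(0.1392), np.float64(0.1096), np.float64(0.1399), np.float64(0.1095)] [np.float64(2.77), np.float64(92.54), np.float64(-177.21), np.float64(-87.12)]
scene [0.5951 0.2014] [np.float64(0.1378), np.float64(0.1066), np.float64(0.1381), np.float64(0.1068)] [np.float64(-176.89), np.float64(-87.42), np.float64(3.06), np.float64(92.74)]
```

View pics/w7.png

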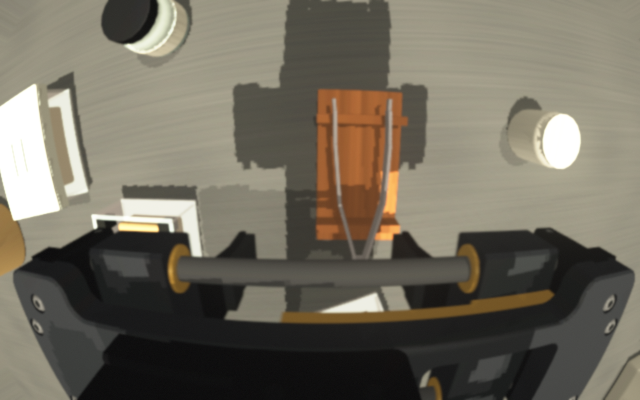

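View pics/s7.png

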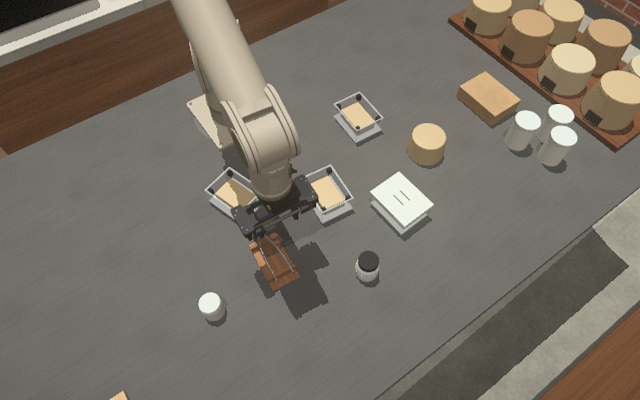

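After the press: lid mean height 65 mm (was 73), centre (0.596, 0.2015), yaw 2.9°. The scene view shows nothing disturbed. In the wrist view the tweezers' tips are near (334,100) and (390,100), with the block hidden under the rail. Measuring the arms.

Run:
```python
from d import *
import pickle
st=pickle.load(open("st7.pkl","rb"));w=cv2.imread("pics/w7.png")
hsv=cv2.cvtColor(w,cv2.COLOR_BGR2HSV)
for y in range(92,240,8):
    row=hsv[y,318:402];m=(row[:,1]<95)
    x=np.where(m)[0]+318;print(y,x.tolist())
a=cv2.resize(w[80:250,300:420],(565,800),interpolation=2)[:600]
cv2.imwrite("pics/p7.png",cv2.resize(w[80:250,300:420],(423,600),interpolation=2))
```

```text
92 []
100 [332, 333, 334, 335, 387, 388, 389, 390, 391]
108 [333, 334, 335, 336, 387, 388, 389, 390, 391]
116 [333, 334, 335, 336, 385, 386, 387, 388, 389, 390, 391]
124 [333, 334, 335, 336, 337, 385, 386, 387, 388, 389, 390, 391]
132 [333, 334, 335, 336, 386, 387, 388, 389, 390, 391]
140 [333, 334, 335, 336, 386, 387, 388, 389, 390, 391, 401]
148 [333, 334, 335, 336, 337, 385, 386, 387, 388, 389, 390, 391, 401]
156 [334, 335, 336, 337, 384, 385, 386, 387, 388, 389, 390, 400, 401]
164 [335, 336, 337, 338, 384, 385, 386, 387, 388, 389, 390, 400, 401]
172 [335, 336, 337, 338, 383, 384, 385, 386, 387, 388, 399, 400, 401]
180 [336, 337, 338, 339, 383, 384, 385, 386, 387, 399, 400, 401]
188 [336, 337, 338, 339, 340, 382, 383, 384, 385, 386, 398, 399, 400, 401]
196 [337, 338, 339, 340, 380, 381, 382, 383, 384, 385, 397, 398, 399, 400, 401]
204 [338, 339, 340, 341, 379, 380, 381, 382, 383, 384, 397, 398, 399, 400, 401]
212 [340, 341, 342, 343, 376, 377, 378, 379, 380, 381, 382, 396, 397, 398, 399, 400, 401]
220 [342, 343, 344, 345, 346, 373, 374, 375, 376, 377, 378, 379, 380, 396, 397, 398, 399, 400, 401]
228 [345, 346, 347, 348, 371, 372, 373, 374, 375, 376, 377, 400, 401]
236 [347, 348, 349, 350, 368, 369, 370, 371, 372, 373, 374, 395, 396, 397, 398, 399, 400, 401]
```

View pics/p7.png

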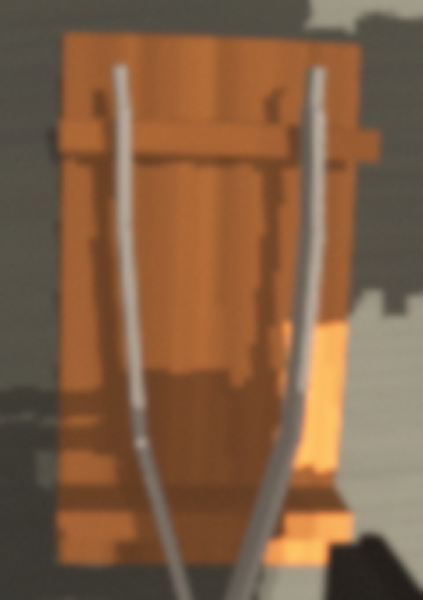

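```bash
cat > tg.py <<'E'
from d import *
import pickle
st=pickle.load(open("st7.pkl","rb"))
# tip front ends
L=plane("wrist",[[333.7,98.5]],.041,st)[0];R=plane("wrist",[[389.7,98.5]],.041,st)[0]
print("tips",L.round(4),R.round(4),"sep",np.linalg.norm(L-R).round(4),"ang",np.degrees(np.arctan2(-(L-R)[0],(L-R)[1])).round(2))
rows=[(152,335.3,389.2),(164,336.5,388.3),(172,336.5,386.8),(180,337.5,385.6),(188,338,384.5),(196,338.5,383.5)]
M=[]
for y,a,b in rows:
    p=plane("wrist",[[a,y],[b,y]],.045,st);M.append(p.mean(0));print(p[:,:2].round(4).tolist(),np.linalg.norm(p[0]-p[1]).round(4))
for y,a,b in [(212,341.5,380.5),(228,346.5,375.6),(236,348.5,372.5)]:
    p=plane("wrist",[[a,y],[b,y]],.045,st);print("rear",p.mean(0).round(4),np.linalg.norm(p[0]-p[1]).round(4)); M.append(p.mean(0))
M=np.array(M+[(L+R)/2]);k=np.polyfit(M[:,0],M[:,1],1);print("midline yaw",np.degrees(np.arctan(k[0])).round(2),"res",(np.polyval(k,M[:,0])-M[:,1]).round(4))
y=np.arctan(k[0]);tip=(L+R)/2;print("origin",(tip[:2]-.065*np.array([np.cos(y),np.sin(y)])).round(4))
E
python3 tg.py
```

```text
tips [ 0.5911 -0.1551  0.041 ] [ 0.5885 -0.2015  0.041 ] sep 0.0465 ang -3.27
[[0.547, -0.1527], [0.5438, -0.1977]] 0.0451
[[0.5369, -0.1529], [0.5337, -0.1965]] 0.0437
[[0.5302, -0.1524], [0.5269, -0.1949]] 0.0426
[[0.5233, -0.1527], [0.52, -0.1936]] 0.041
[[0.5163, -0.1526], [0.5131, -0.1924]] 0.0399
[[0.5093, -0.1526], [0.506, -0.1913]] 0.0389
rear [ 0.4932 -0.1712  0.045 ] 0.0343
rear [ 0.4782 -0.1705  0.045 ] 0.026
rear [ 0.4705 -0.1697  0.045 ] 0.0217
midline yaw -4.14 res [ 0.0001  0.0004 -0.0002 -0.0001 -0.0003 -0.0004 -0.0001  0.0003  0.0001
  0.    ]
origin [ 0.525  -0.1736]
```

Tweezers: yaw -4.1°, origin (0.525, -0.1736), midline residuals under 0.5 mm. I'll grip 12 mm behind the origin, at (0.513, -0.1727), so the fingers stay clear of the lid later.

send_rows --pt "0.15 -0.5 0 0 -0.47 0.1 -1" --pt "0.15 -0.5 -0.3 0 0 0.05 -1" --pt "0 -0.1 -0.4 0 0 0 -1" --pt "0 0 0 0 0 0 -1"

```text
time: 8.03
ee_pos: [0.5166, -0.1611, 0.0861]
eef_rot: [1.0, -0.028, 0.001, -0.004]
ft_force: [-0.5, -0.2, -0.1]
width: 0.087
```

Run:
```python
from d import *
st=r.read_state();w=r.camera("wrist");cv2.imwrite("pics/w8.png",w)
print(st["time"],st["ee_pos"],st["width"],delta([.513,-.1727,-.006],-4.1,st))
```

```text
8.0333 [ 0.51661589 -0.16114215  0.08610456] 0.08702115813959363 (array([-0.121, -0.385, -3.07 ]), array([-0.087,  0.03 , -0.189]))
```

View pics/w8.png

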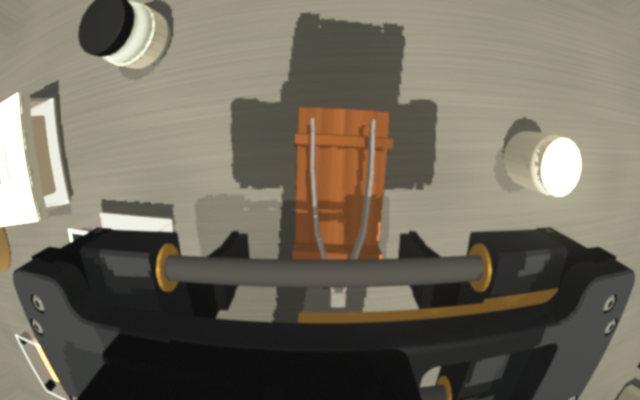

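The tweezers are in view below the rail, tips at (312,120) and (374,122), and will be between the jaws after about 11 mm more in -y. Aligning and descending.

send_rows --pt "-0.12 -0.38 -0.2 -0.08 0.03 -0.18 -1" --pt "0 -0.05 -0.4 0 0 0 -1" --pt "0 0 -0.3 0 0 0 -1" --pt "0 0 0 0 0 0 -1"

```text
time: 8.42
ee_pos: [0.5146, -0.1714, 0.0588]
eef_rot: [0.999, -0.034, 0.001, -0.0]
ft_force: [-0.9, 0.0, 0.3]
width: 0.0867
```

Run:
```python
from d import *
st=r.read_state()
print(st["time"],st["ee_pos"],st["width"],delta([.513,-.1727,-.006],-4.1,st))
```

```text
8.4167 [ 0.5146292  -0.17138576  0.05884062] 0.0867013108932943 (array([-0.054, -0.044, -2.161]), array([-0.003,  0.024, -0.049]))
```

send_rows --pt "-0.05 -0.05 -0.4 0 0.02 -0.05 -1" --pt "0 0 -0.4 0 0 0 -1" --pt "0 0 -0.4 0 0 0 -1" --pt "0 0 -0.4 0 0 0 -1"

```text
time: 8.75
ee_pos: [0.5143, -0.1724, 0.0085]
eef_rot: [0.999, -0.036, 0.002, 0.0]
ft_force: [-0.0, 0.4, 0.9]
width: 0.0872
```

Run:
```python
from d import *
st=r.read_state();w=r.camera("wrist");cv2.imwrite("pics/w9.png",w)
print(st["time"],st["ee_pos"],st["width"],st["ft_force"],delta([.513,-.1727,-.006],-4.1,st))
```

```text
8.75 [ 0.51429532 -0.17243858  0.00847667] 0.08718394909362544 [-0.03769555  0.41429064  0.94134058] (array([-0.043, -0.009, -0.483]), array([ 0.004,  0.038, -0.003]))
```

View pics/w9.png

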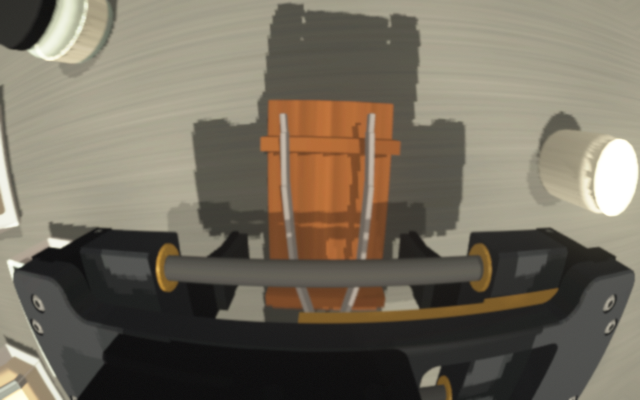

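send_rows --pt "-0.04 0 -0.25 0 0.04 0 -1" --pt "0 0 -0.2 0 0 0 -1" --pt "0 0 0 0 0 0 -1"

```text
time: 9.05
ee_pos: [0.5103, -0.1713, -0.0105]
eef_rot: [0.999, -0.035, -0.003, -0.001]
ft_force: [1.3, -0.3, -1.0]
width: 0.0871
```

send_rows --pt "0 0 0 0 0 0 0" --pt "0 0 0 0 0 0 0.1" --pt "0 0 0 0 0 0 0.2" --pt "0 0 0 0 0 0 0.2" --grip_force 25

```text
time: 9.38
ee_pos: [0.5111, -0.1714, -0.0097]
eef_rot: [0.999, -0.035, -0.002, -0.001]
ft_force: [0.3, 0.5, -0.3]
width: 0.068
```

Run:
```python
from d import *
st=r.read_state();w=r.camera("wrist");cv2.imwrite("pics/w10.png",w)
print(st["time"],st["ee_pos"],st["width"],st["ft_force"],delta([.513,-.1727,-.006],-4.1,st))
```

```text
9.3833 [ 0.51108821 -0.17137495 -0.00972405] 0.06795353009415107 [ 0.33326847  0.51083013 -0.3363459 ] (array([ 0.064, -0.044,  0.124]), array([-0.017, -0.056, -0.01 ]))
```

View pics/w10.png

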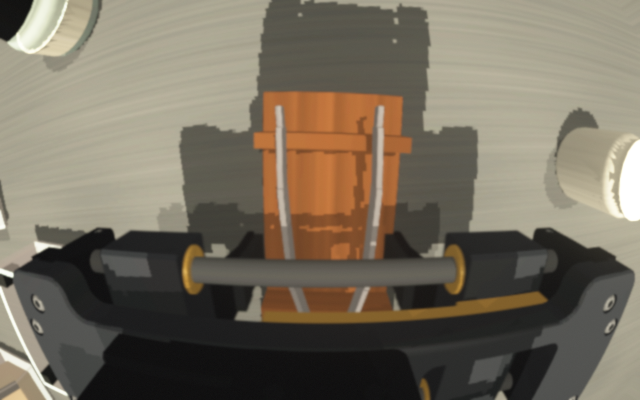

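send_rows --pt "0.04 -0.03 0.1 0 -0.05 0 0.2" --pt "0 0 0 0 0 0 0.2" --pt "0 0 0 0 0 0 0.2" --pt "0 0 0 0 0 0 0.2" --pt "0 0 0 0 0 0 0.2" --pt "0 0 0 0 0 0 0.2"

```text
time: 9.93
ee_pos: [0.513, -0.1728, -0.0053]
eef_rot: [0.999, -0.035, 0.001, -0.0]
ft_force: [0.0, -0.3, -1.2]
width: 0.036
```

Run:
```python
from d import *
st=r.read_state();w=r.camera("wrist");cv2.imwrite("pics/w11.png",w)
print(st["time"],st["ee_pos"],st["width"],st["ft_force"],delta([.513,-.1727,-.006],-4.1,st))
```

```text
9.9333 [ 0.51303986 -0.17279112 -0.00533263] 0.0360459282917754 [ 0.03570176 -0.34645225 -1.15696011] (array([-0.001,  0.003, -0.022]), array([-0.008,  0.019, -0.006]))
```

View pics/w11.png

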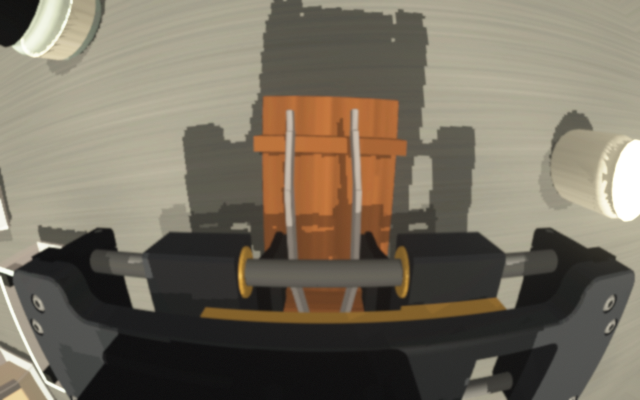

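The tweezers are gripped: the fingers bear on both arms, with tips at (290,111) and (355,111). Letting it settle, then lifting.

send_rows --pt "0 0 0 0 0 0 0.21" --pt "0 0 0 0 0 0 0.21" --pt "0 0 0.1 0 0 0 0.21" --pt "0 0 0.2 0 0 0 0.21" --pt "0 0 0.3 0 0 0 0.21" --pt "0 0 0.3 0 0 0 0.21" --pt "0 0 0 0 0 0 0.21" --pt "0 0 0 0 0 0 0.21"

```text
time: 10.65
ee_pos: [0.5131, -0.1726, 0.025]
eef_rot: [0.999, -0.035, 0.001, -0.0]
ft_force: [0.2, -1.2, -1.2]
width: 0.0344
```

Run:
```python
from d import *
st=r.read_state();w=r.camera("wrist");cv2.imwrite("pics/w12.png",w)
print(st["time"],st["ee_pos"],st["width"],st["ft_force"],delta([.513,-.1727,-.006],-4.1,st))
a=cv2.resize(w[80:240,240:400],(600,600),interpolation=2);cv2.imwrite("pics/p12.png",a)
```

```text
10.65 [ 0.51309481 -0.17261641  0.02495671] 0.03436271691211738 [ 0.18720555 -1.24921684 -1.21534005] (array([-0.003, -0.003, -1.032]), array([-0.009,  0.021, -0.009]))
```

View pics/p12.png

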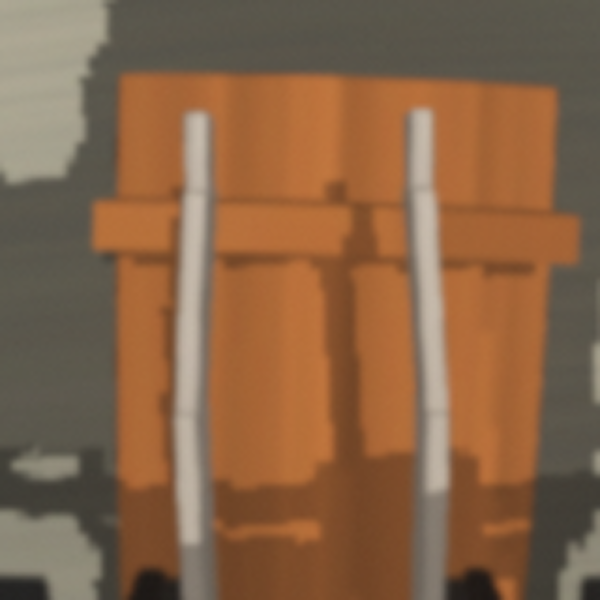

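```bash
cat > gap.py <<'E'
from d import *
import sys
def edges(w,y,x0,x1,thr=None):
    # steel: low saturation bright
    h=cv2.cvtColor(w,cv2.COLOR_BGR2HSV)[y,x0:x1].astype(float)
    return h
E
python3 - <<'E'
from d import *
st=r.read_state();w=cv2.imread("pics/w12.png")
z=st["ee_pos"][2]+.0463
h=cv2.cvtColor(w,cv2.COLOR_BGR2HSV)
for y in(108,110,112,116,120,124):
    m=255-h[y].astype(int)[:,1]
    out=[]
    for a,b in((282,302),(342,362)):
        s=m[a:b].astype(float);lo,hi=np.percentile(s,20),s.max();t=(lo+hi)/2
        i=np.where(s>t)[0];i0,i1=i[0],i[-1]
        e0=a+i0-(s[i0]-t)/(s[i0]-s[i0-1]) ; e1=a+i1+(s[i1]-t)/(s[i1]-s[i1+1])
        out+=[e0,e1]
    P=plane("wrist",[[e,y] for e in out],z,st)
    d=lambda i,j:np.linalg.norm(P[i]-P[j])*1000
    print(y,np.round(out,2),"thick",round(d(0,1),2),round(d(2,3),2),"gap",round(d(1,2),2),"cc",round((d(0,2)+d(1,3))/2,2))
T=Ro.from_quat(st["eef_rot"]).as_matrix()
P=plane("wrist",[[292.3,109],[352,109]],z,st);print("tips rel tool",((P-st["ee_pos"])@T).round(4))
E
```

```text
108 [288.99 294.59 349.15 354.74] thick 2.64 2.63 gap 25.52 cc 28.16
110 [288.67 295.45 348.23 355.08] thick 3.2 3.22 gap 24.69 cc 27.9
112 [288.39 296.12 347.65 355.15] thick 3.65 3.53 gap 24.12 cc 27.7
116 [288.41 296.21 347.63 355.25] thick 3.68 3.59 gap 24.09 cc 27.72
120 [288.48 296.3  347.64 355.3 ] thick 3.69 3.61 gap 24.07 cc 27.73
124 [288.55 296.35 347.7  355.28] thick 3.69 3.58 gap 24.1 cc 27.74
tips rel tool [[ 0.0775 -0.0156 -0.0461]
 [ 0.0775  0.0123 -0.0461]]
```

The tweezers are lifted, level with the tool, weight about 1.2 N, width 34.4 mm, and the tip gap is near 24–25 mm. Carrying them over at moderate speed.

send_rows --pt "0 0 0.5 0 0 0 0.22" --pt "0 0 0.7 0 0 0 0.22" --pt "0 0 0.7 0 0 0 0.22" --pt "0 0 0.7 0 0 0 0.22" --pt "0 0.3 0.5 0 0 0.1 0.22" --pt "0 0.5 0 0 0 0.2 0.22" --pt "0 0.5 0 0 0 0.2 0.22" --pt "0 0.5 0 0 0 0.2 0.22"

```text
time: 11.37
ee_pos: [0.5102, -0.1183, 0.1189]
eef_rot: [1.0, -0.006, -0.001, -0.0]
ft_force: [0.4, 0.9, -1.1]
width: 0.0343
```

send_rows --pt "0 0.6 0 0 0 0.2 0.22" --pt "0 0.6 0 0 0 0.2 0.22" --pt "0 0.6 0 0 0 0.2 0.22" --pt "0 0.6 0 0 0 0.1 0.22" --pt "0 0.6 0 0 0 0 0.22" --pt "0 0.6 0 0 0 0 0.22"

```text
time: 11.87
ee_pos: [0.5062, 0.0042, 0.114]
eef_rot: [0.999, 0.032, -0.005, -0.001]
ft_force: [0.6, 0.8, -0.7]
width: 0.0341
```

Run:
```python
from d import *
st=r.read_state()
print(st["time"],st["ee_pos"],st["width"],st["ft_force"],delta([.5136,.1957,.09],2.9,st))
```

```text
11.8667 [0.50618953 0.00419178 0.1140496 ] 0.03407652714949731 [ 0.60454437  0.75786668 -0.71679742] (array([ 0.247,  6.384, -0.802]), array([-0.026, -0.11 , -0.165]))
```

send_rows --pt "0.1 0.7 0 0 -0.1 -0.15 0.22" --pt "0.1 0.7 0 0 0 0 0.22" --pt "0.1 0.7 0 0 0 0 0.22" --pt "0.05 0.7 0 0 0 0 0.22" --pt "0.05 0.7 0 0 0 0 0.22" --pt "0 0.7 0 0 0 0 0.22" --pt "0 0.6 0 0 0 0 0.22" --pt "0 0.4 0 0 0 0 0.22" --pt "0 0.2 0 0 0 0 0.22" --pt "0 0 0 0 0 0 0.22"

```text
time: 12.7
ee_pos: [0.5075, 0.1955, 0.1088]
eef_rot: [0.999, 0.039, -0.005, -0.003]
ft_force: [-0.6, 0.4, -0.8]
width: 0.0342
```

Run:
```python
from d import *
st=r.read_state()
print(st["time"],st["ee_pos"],st["width"],st["ft_force"],delta([.5136,.1957,.09],2.9,st))
```

```text
12.7 [0.50748321 0.19548736 0.10884298] 0.03416933596451615 [-0.55728561  0.40636117 -0.75461405] (array([ 0.204,  0.007, -0.628]), array([-0.064, -0.111, -0.324]))
```

send_rows --pt "0.2 0 -0.2 -0.06 -0.11 -0.32 0.22" --pt "0 0 -0.3 0 0 0 0.22" --pt "0 0 -0.3 0 0 0 0.22" --pt "0 0 -0.3 0 0 0 0.22" --pt "0 0 -0.2 0 0 0 0.22" --pt "0 0 0 0 0 0 0.22"

```text
time: 13.2
ee_pos: [0.5113, 0.1941, 0.065]
eef_rot: [1.0, 0.027, -0.002, 0.001]
ft_force: [-0.3, -0.3, -1.5]
width: 0.0344
```

Run:
```python
from d import *
import pickle
st=r.read_state();w=r.camera("wrist");cv2.imwrite("pics/w13.png",w);pickle.dump(st,open("st13.pkl","wb"))
print(st["time"],st["ee_pos"],st["width"],st["ft_force"],delta([.5136,.1957,.04],2.9,st))
cv2.imwrite("pics/p13.png",cv2.resize(w[90:240,220:420],(800,600),interpolation=2))
```

```text
13.2 [0.51133678 0.19405156 0.06503126] 0.03437326000630426 [-0.26429341 -0.26564782 -1.49187408] (array([ 0.075,  0.055, -0.834]), array([ 0.017, -0.036, -0.029]))
```

View pics/p13.png

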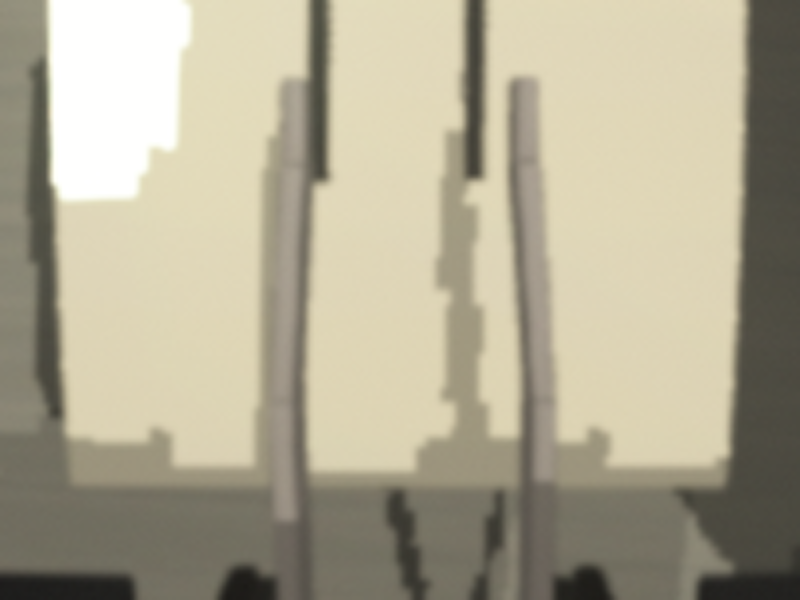

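The lines and tips are both visible: line ends at crop (320,180) and (474,180), tips at (294,80) and (524,80). Measuring the gauge and tips in one frame.

```bash
cat > fin.py <<'E'
from d import *
def lines(w,st,rows,bands,z=.064):
    g=w.min(2).astype(float);res=[]
    for a,b in bands:
        c=[]
        for y in rows:
            s=g[y,a:b];d=np.clip(np.median(s)-15-s,0,None)
            if d.sum()>60:c.append(((d*np.arange(a,b)).sum()/d.sum(),y))
        res.append(plane("wrist",c,z,st)[:,:2])
    return res
def edge(sig,a):  # subpixel half-level edges of a high band
    lo,hi=np.percentile(sig,15),np.percentile(sig,90);t=(lo+hi)/2;i=np.where(sig>t)[0];i0,i1=i[0],i[-1]
    f=lambda i,j:i+(t-sig[i])/(sig[j]-sig[i])*(j-i)
    return a+f(i0-1,i0),a+f(i1+1,i1)
E
python3 - <<'E'
from fin import *
import pickle
st=pickle.load(open("st13.pkl","rb"));w=cv2.imread("pics/w13.png")
g=w.min(2);
print("row110",g[110,285:355].tolist());print("row 100 full",g[100,285:355].tolist())
print("col left line",g[50:140,300].tolist());print("col right",g[50:140,338].tolist())
E
```

```text
row110 [188, 188, 187, 186, 178, 164, 153, 150, 151, 150, 142, 122, 97, 75, 65, 71, 102, 146, 177, 187, 188, 188, 188, 188, 188, 188, 188, 188, 187, 188, 187, 186, 187, 187, 188, 187, 187, 186, 187, 187, 186, 186, 186, 186, 186, 186, 186, 186, 180, 162, 131, 96, 72, 60, 66, 95, 138, 172, 184, 185, 182, 171, 149, 129, 129, 137, 144, 148, 152, 164]
row 100 full [188, 189, 190, 190, 190, 190, 189, 189, 189, 189, 182, 158, 115, 78, 67, 70, 94, 133, 170, 185, 187, 188, 188, 188, 188, 188, 187, 188, 187, 188, 188, 187, 188, 187, 186, 187, 186, 187, 187, 187, 187, 187, 186, 187, 186, 187, 186, 186, 186, 179, 154, 110, 73, 60, 64, 90, 136, 172, 184, 186, 186, 186, 186, 185, 185, 186, 185, 185, 185, 186]
col left line [191, 191, 190, 190, 189, 189, 190, 190, 190, 190, 189, 190, 190, 190, 189, 189, 190, 190, 190, 188, 177, 148, 105, 81, 78, 76, 76, 74, 73, 74, 75, 74, 74, 75, 76, 77, 77, 76, 77, 76, 74, 73, 74, 74, 74, 72, 71, 71, 69, 70, 70, 70, 69, 71, 69, 71, 70, 70, 72, 72, 71, 72, 70, 69, 68, 67, 66, 67, 67, 67, 68, 67, 67, 67, 65, 67, 65, 65, 67, 67, 67, 66, 64, 66, 83, 121, 157, 177, 184, 185]
col right [189, 188, 189, 189, 188, 189, 188, 187, 188, 187, 186, 187, 186, 187, 186, 186, 186, 186, 187, 185, 173, 140, 96, 70, 66, 65, 65, 65, 64, 64, 63, 64, 64, 63, 63, 64, 64, 64, 62, 61, 62, 60, 61, 62, 61, 60, 60, 60, 61, 60, 60, 60, 61, 61, 60, 60, 60, 61, 60, 61, 60, 61, 62, 61, 60, 59, 59, 59, 60, 60, 61, 59, 57, 58, 58, 57, 58, 57, 57, 57, 57, 57, 58, 63, 97, 146, 172, 180, 182, 181]
```

Run:
```python
from fin import *
import pickle
st=pickle.load(open("st13.pkl","rb"));w=cv2.imread("pics/w13.png")
Ls=lines(w,st,range(76,107,3),[(290,311),(328,349)])
for L in Ls: print(np.polyfit(L[:,0],L[:,1],1), L.mean(0))
k=[np.polyfit(L[:,0],L[:,1],1) for L in Ls];yaw=np.degrees(np.arctan(np.mean([q[0] for q in k])))
e=plane("wrist",[[299.5,71.6],[338.4,71.4],[300,135.2],[338.4,134.8]],.064,st)[:,:2]
print("ends",e.round(4).tolist(),"len",np.linalg.norm(e[0]-e[2]),np.linalg.norm(e[1]-e[3]),"sep",np.linalg.norm(e[0]-e[1]),np.linalg.norm(e[2]-e[3]))
c=e.mean(0);print("gauge",c.round(4),"yaw",yaw.round(2))
z=st["ee_pos"][2]+.0463
# tip outer/inner edges rows 112..125
g=w.min(2).astype(float)
for y in (112,116,120,124):
  print(y,g[y,284:302].astype(int).tolist(),g[y,340:362].astype(int).tolist())
```

```text
[0.04324175 0.1886789 ] [0.60135793 0.21468267]
[0.04637538 0.16276648] [0.60256104 0.19071048]
ends [[0.6137, 0.2152], [0.615, 0.1913], [0.5736, 0.2129], [0.5751, 0.1891]] len 0.040116429412453664 0.039949588580398154 sep 0.023933013572386103 0.023865258666778688
gauge [0.5944 0.2022] yaw 2.57
112 [187, 187, 187, 186, 180, 166, 148, 141, 143, 147, 147, 135, 113, 90, 72, 66, 70, 102] [95, 139, 171, 184, 185, 179, 160, 132, 112, 121, 134, 142, 145, 146, 157, 176, 184, 185, 185, 185, 186, 185]
116 [187, 187, 187, 186, 179, 163, 146, 139, 142, 147, 148, 136, 115, 90, 72, 65, 66, 97] [96, 138, 171, 183, 183, 177, 161, 130, 113, 120, 135, 142, 146, 149, 159, 174, 182, 183, 184, 184, 184, 184]
120 [185, 186, 186, 186, 178, 159, 142, 137, 142, 146, 148, 136, 114, 91, 75, 65, 68, 98] [98, 139, 171, 182, 183, 177, 156, 122, 107, 120, 134, 141, 145, 146, 155, 173, 182, 184, 184, 184, 183, 184]
124 [186, 183, 173, 158, 147, 139, 135, 136, 141, 146, 146, 136, 113, 90, 73, 63, 65, 99] [108, 149, 175, 184, 184, 178, 157, 123, 107, 121, 134, 141, 143, 145, 153, 170, 181, 183, 183, 184, 184, 184]
```

Run:
```python
from fin import *
import pickle
st=pickle.load(open("st13.pkl","rb"))
T=Ro.from_quat(st["eef_rot"]).as_matrix()
for z in (st["ee_pos"][2]+.0463,st["ee_pos"][2]+.0443):
    P=plane("wrist",[[289.1,114],[294.9,114],[348.7,114],[354.5,114],[294,109.5],[351,109.5]],z,st)
    d=lambda i,j:np.linalg.norm(P[i]-P[j])*1000
    print("outer",d(0,3),"t",d(0,1),d(2,3),"gap",d(1,2))
    q=(P-st["ee_pos"])@T;print("tip rel tool",q[4:].round(4).tolist(),"mid at 114",((q[0]+q[3])/2).round(4))
    print("bottom-inner edge plane", plane("wrist",[[346.8,114]],z-.010,st), "top outer",P[3])
```

```text
outer 30.57815367693598 t 2.7288812398994806 2.72490043221252 gap 25.1253044450074
tip rel tool [[0.0773, -0.0147, -0.0466], [0.0773, 0.0119, -0.0465]] mid at 114 [ 0.0752 -0.0017 -0.0465]
bottom-inner edge plane [[0.58736731 0.18745677 0.10133126]] top outer [0.58733029 0.1845953  0.11133126]
outer 30.996242528345974 t 2.766192675876894 2.7621574394192696 gap 25.468837602297462
tip rel tool [[0.0774, -0.0149, -0.0446], [0.0774, 0.0121, -0.0445]] mid at 114 [ 0.0753 -0.0018 -0.0445]
bottom-inner edge plane [[0.58742568 0.18730774 0.09933126]] top outer [0.58739215 0.18439695 0.10933126]
```

The scale checks out: the lines measure 40.0 mm long and 23.9 mm apart. Gauge is at (0.5944, 0.2022), yaw 2.7°. The tip gap is about 24.8 mm by both image and width, so I'll squeeze a touch more. I'll also lower to centre the tips across the lines.

send_rows --pt "0.03 0.09 -0.2 0.02 -0.04 0 0.228" --pt "0 0 -0.2 0 0 0 0.228" --pt "0 0 -0.2 0 0 0 0.228" --pt "0 0 0 0 0 0 0.228" --pt "0 0 0 0 0 0 0.228"

```text
time: 13.67
ee_pos: [0.5131, 0.1967, 0.0463]
eef_rot: [1.0, 0.026, 0.001, -0.0]
ft_force: [0.6, -0.2, -0.9]
width: 0.0338
```

Run:
```python
from d import *
st=r.read_state()
print(st["time"],st["ee_pos"],st["width"],st["ft_force"],delta([.5122,.1968,.0342],2.7,st))
```

```text
13.6667 [0.51311888 0.19669805 0.04630152] 0.03382251003462333 [ 0.60003784 -0.18373613 -0.88157644] (array([-0.031,  0.003, -0.403]), array([-0.011,  0.023, -0.061]))
```

send_rows --pt "-0.03 0 -0.15 -0.01 0.02 -0.05 0.226" --pt "0 0 -0.1 0 0 0 0.226" --pt "0 0 0 0 0 0 0.226" --pt "0 0 0 0 0 0 0.226"

```text
time: 14.0
ee_pos: [0.5123, 0.1969, 0.0383]
eef_rot: [1.0, 0.024, 0.0, -0.0]
ft_force: [0.4, 0.5, -0.5]
width: 0.0342
```

Run:
```python
from fin import *
import pickle
st=r.read_state();w=r.camera("wrist");cv2.imwrite("pics/w14.png",w);pickle.dump(st,open("st14.pkl","wb"))
print(st["time"],st["ee_pos"],st["width"],r.read_state()["width"],st["ft_force"],delta([.5122,.1968,.0342],2.7,st))
g=w.min(2)
for y in (80,100,112,116,120): print(y,g[y,280:312].tolist(),g[y,332:368].tolist())
cv2.imwrite("pics/p14.png",cv2.resize(w[60:240,210:430],(733,600),interpolation=2))
```

```text
14.0 [0.51232373 0.19686462 0.03832483] 0.03424893506803962 0.033519250991100064 [ 0.44851204  0.46383131 -0.49823166] (array([-0.004, -0.002, -0.137]), array([-0.001,  0.006, -0.007]))
80 [181, 182, 183, 182, 181, 182, 182, 181, 182, 182, 181, 182, 181, 182, 182, 179, 164, 124, 81, 66, 64, 75, 113, 158, 177, 180, 180, 180, 180, 180, 180, 180] [181, 179, 180, 180, 180, 180, 179, 179, 177, 168, 134, 88, 61, 57, 59, 79, 114, 143, 161, 174, 178, 177, 179, 179, 179, 179, 179, 179, 179, 178, 179, 178, 179, 179, 179, 177]
100 [183, 182, 182, 182, 181, 182, 181, 181, 181, 182, 181, 180, 181, 181, 179, 173, 151, 109, 74, 61, 61, 69, 92, 132, 165, 178, 179, 180, 179, 180, 180, 179] [179, 179, 179, 179, 180, 179, 179, 178, 173, 149, 110, 72, 57, 54, 61, 84, 128, 163, 177, 179, 179, 179, 179, 179, 178, 180, 179, 178, 179, 179, 179, 179, 178, 179, 178, 179]
112 [181, 182, 182, 181, 181, 182, 181, 181, 180, 174, 160, 141, 137, 139, 141, 134, 116, 93, 74, 63, 61, 69, 99, 139, 167, 178, 180, 179, 180, 180, 179, 180] [179, 179, 179, 179, 179, 179, 179, 175, 156, 128, 99, 70, 55, 55, 69, 90, 114, 129, 136, 139, 141, 143, 154, 171, 177, 179, 179, 178, 179, 179, 179, 179, 178, 180, 179, 179]
116 [182, 181, 182, 181, 181, 181, 181, 180, 175, 159, 140, 132, 135, 139, 140, 134, 114, 93, 75, 63, 60, 64, 91, 135, 166, 176, 179, 179, 180, 179, 179, 179] [178, 179, 179, 177, 174, 166, 161, 157, 144, 118, 86, 60, 50, 52, 67, 90, 112, 127, 136, 139, 141, 146, 158, 172, 177, 179, 178, 179, 179, 178, 178, 179, 180, 178, 179, 178]
120 [181, 182, 182, 181, 181, 182, 181, 180, 172, 152, 133, 129, 134, 139, 140, 135, 116, 94, 74, 63, 59, 67, 94, 138, 168, 178, 179, 179, 178, 179, 179, 179] [179, 178, 178, 177, 174, 167, 162, 157, 146, 120, 89, 62, 50, 52, 65, 89, 112, 128, 136, 139, 139, 143, 156, 171, 178, 179, 179, 179, 179, 180, 178, 179, 180, 179, 179, 178]
```

View pics/p14.png

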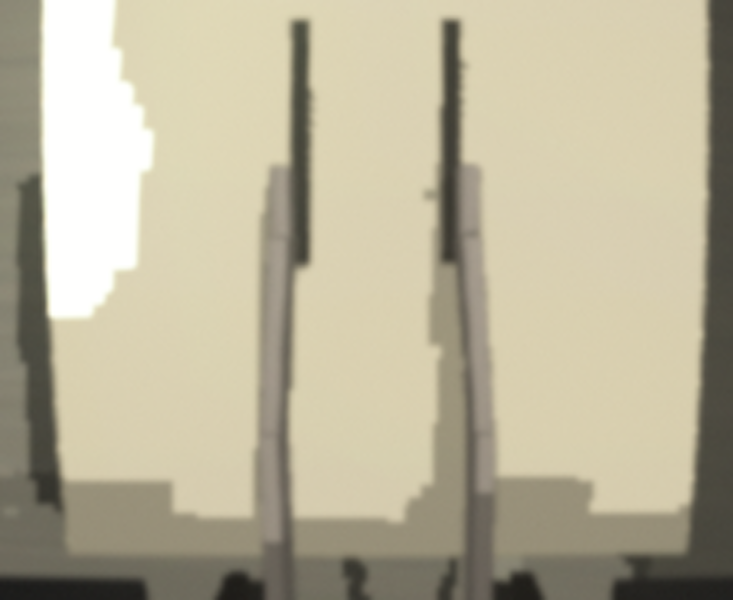

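```bash
python3 - <<'E'
from fin import *
import pickle
st=pickle.load(open("st14.pkl","rb"));w=cv2.imread("pics/w14.png")
Ls=lines(w,st,range(70,106,3),[(291,310),(333,352)])
k=[np.polyfit(L[:,0],L[:,1],1) for L in Ls];print("line yaws",np.degrees([np.arctan(q[0]) for q in k]))
m=[L.mean(0) for L in Ls];print("sep",abs(m[0]-m[1]),"c")
yaw=np.radians(2.75);u=np.array([np.cos(yaw),np.sin(yaw)]);v=np.array([-u[1],u[0]])
s=[(L@v).mean() for L in Ls];print("line sep",s[0]-s[1])
P=plane("wrist",[[289.8,112],[354.5,112],[293,109],[351.5,109]],st["ee_pos"][2]+.0463,st)[:,:2]
o=P@v;print("outer sep",o[0]-o[1],"gap t=2.8/3",o[0]-o[1]-.0056,o[0]-o[1]-.006,"lateral offset tips-lines",(o[0]+o[1]-s[0]-s[1])/2)
# line ends -> x along
e=plane("wrist",[[300,65.8],[345,65.8],[300.5,139],[345,138.5]],.064,st)[:,:2];print("len",np.linalg.norm(e[0]-e[2]),"tip x rel gauge",(P[2:]@u-e.mean(0)@u), e.mean(0))
E
python3 - <<'E'
import cv2;w=cv2.imread("pics/w14.png").min(2)
print(w[60:72,300].tolist(),w[132:146,300].tolist(),w[104:116,293].tolist(),w[104:116,352].tolist())
E
```

```text
line yaws [2.79898666 2.33517547]
sep [0.00113688 0.02403839] c
line sep 0.024065254334679542
outer sep 0.03029329921267071 gap t=2.8/3 0.02469329921267071 0.024293299212670712 lateral offset tips-lines 2.1469475707108776e-05
len 0.03994770554733604 tip x rel gauge [-0.0046701  -0.00468726] [0.59440758 0.20220129]
[183, 182, 181, 180, 171, 145, 102, 74, 68, 66, 67, 66] [59, 58, 57, 58, 57, 60, 73, 100, 131, 157, 170, 174, 176, 177] [181, 181, 181, 180, 172, 156, 144, 139, 139, 139, 139, 139] [179, 179, 180, 179, 171, 155, 144, 142, 141, 139, 141, 141]
```

Lateral offset is 0.0 mm, gap 24.3–24.7 mm, tips 4.7 mm behind the lines' middle (well inside ±20 mm). Final small squeeze and lowering.

send_rows --pt "0 0 -0.07 0 0 0 0.231" --pt "0 0 -0.05 0 0 0 0.231" --pt "0 0 0 0 0 0 0.231" --pt "0 0 0 0 0 0 0.231" --pt "0 0 0 0 0 0 0.231" --pt "0 0 0 0 0 0 0.231"

```text
time: 14.55
ee_pos: [0.5127, 0.1969, 0.0349]
eef_rot: [1.0, 0.024, 0.001, -0.0]
ft_force: [-0.2, -0.0, -0.8]
width: 0.0336
```

Run:
```python
from fin import *
import pickle
st=r.read_state();w=r.camera("wrist");cv2.imwrite("pics/w15.png",w);pickle.dump(st,open("st15.pkl","wb"))
W=[st["width"]];F=[st["ft_force"]]
s=r.camera("scene");W.append(r.read_state()["width"]);t=r.camera("top");W.append(r.read_state()["width"]);F.append(r.read_state()["ft_force"])
cv2.imwrite("pics/s15.png",s);cv2.imwrite("pics/t15.png",t)
print(st["time"],st["ee_pos"],W,F,delta([.5122,.1968,.0342],2.7,st),r.read_state()["ee_pos"])
g=w.min(2)
for y in (112,116): print(y,g[y,280:312].tolist(),g[y,332:368].tolist())
cv2.imwrite("pics/p15.png",np.hstack([cv2.resize(w[60:240,240:400],(400,450),interpolation=2),cv2.resize(s[150:262,350:450],(400,450),interpolation=2)]))
```

```text
14.55 [0.51269025 0.19691784 0.03485253] [0.03363463873300694, 0.03362981765366709, 0.03353291505352758] [array([-0.21594958, -0.02240384, -0.81329077]), array([ 0.00657519,  0.54316483, -0.09701802])] (array([-0.016, -0.004, -0.022]), array([-0.004,  0.016, -0.005])) [0.51270076 0.19689779 0.03486602]
112 [181, 181, 179, 180, 181, 181, 180, 180, 180, 174, 158, 140, 134, 138, 140, 139, 125, 104, 82, 66, 61, 76, 112, 149, 171, 178, 178, 179, 178, 179, 179, 178] [177, 177, 176, 176, 177, 177, 177, 176, 173, 157, 123, 81, 60, 61, 75, 95, 116, 129, 137, 142, 146, 156, 170, 177, 179, 178, 178, 178, 178, 178, 178, 178, 179, 178, 177, 178]
116 [182, 181, 181, 180, 180, 179, 179, 173, 158, 144, 135, 128, 131, 135, 141, 140, 126, 105, 82, 64, 58, 70, 101, 141, 168, 177, 178, 179, 178, 178, 178, 179] [177, 178, 178, 178, 177, 177, 177, 175, 167, 151, 119, 82, 56, 57, 71, 93, 115, 129, 138, 141, 143, 153, 169, 175, 177, 176, 178, 178, 178, 178, 178, 178, 178, 178, 177, 178]
```

View pics/p15.png

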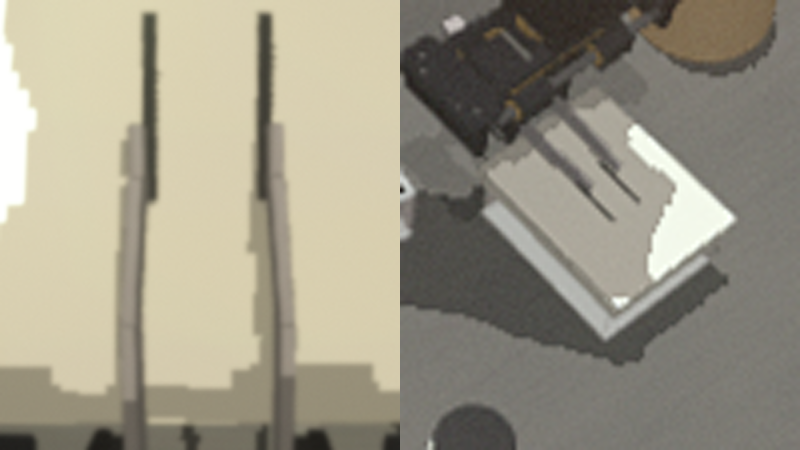

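View pics/t15.png

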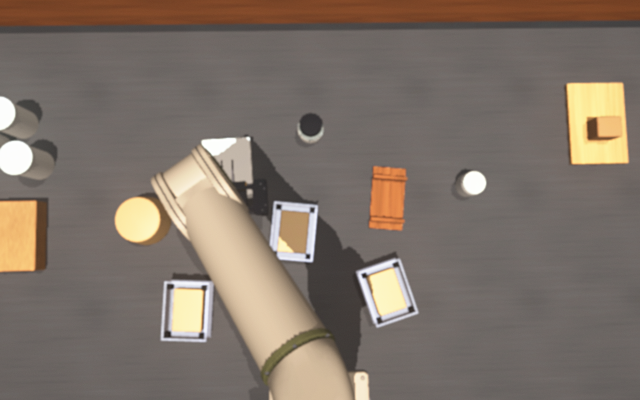

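The wrist view shows both tips alongside and over their lines, with no shift of lid, cake, jar or can. The gap is now about 23.9 mm by image. I'll ease it a hair, hold to settle, and do the last check.

send_rows --pt "-0.01 0 -0.01 0 0.01 0 0.229" --pt "0 0 0 0 0 0 0.229" --pt "0 0 0 0 0 0 0.229" --pt "0 0 0 0 0 0 0.229" --pt "0 0 0 0 0 0 0.229" --pt "0 0 0 0 0 0 0.229"

```text
time: 15.2
ee_pos: [0.5124, 0.197, 0.0347]
eef_rot: [1.0, 0.024, 0.0, -0.0]
ft_force: [0.3, -0.7, -0.4]
width: 0.0336
```

Run:
```python
from fin import *
W=[];Z=[]
for i in range(4):
    st=r.read_state();w=r.camera("wrist");W.append(st["width"]);Z.append(st["ee_pos"])
cv2.imwrite("pics/w16.png",w)
print(st["time"],np.round(W,4),np.array(Z).round(4).tolist(),st["ft_force"],delta([.5122,.1968,.0342],2.7,st)[1]*5)
g=w.min(2).astype(float)
def cross(y,xs,lv):
    s=g[y,xs[0]:xs[1]];i=np.where((s[:-1]-lv)*(s[1:]-lv)<=0)[0];return [xs[0]+k+(lv-s[k])/(s[k+1]-s[k]) for k in i]
yaw=np.radians(2.7);u=np.array([np.cos(yaw),np.sin(yaw)]);v=np.array([-u[1],u[0]])
Ls=lines(w,st,range(70,104,3),[(291,310),(333,354)]);s=[(L@v).mean() for L in Ls];print("line sep",s[0]-s[1])
for y in(112,113,114):
    a=cross(y,(282,294),160)[0];b=cross(y,(350,360),161)[-1]
    o=plane("wrist",[[a,y],[b,y]],st["ee_pos"][2]+.0463,st)[:,:2]@v
    print(a,b,"outer",o[0]-o[1],"gap(t2.9)",o[0]-o[1]-.0058,"lat",(o.sum()-sum(s))/2)
```

```text
15.35 [0.0336 0.0338 0.0339 0.0335] [[0.5124, 0.197, 0.0347], [0.5124, 0.1969, 0.0346], [0.5124, 0.1969, 0.0346], [0.5124, 0.1969, 0.0347]] [ 0.50994912  0.38096186 -0.29728192] [-0.02  0.04 -0.03]
line sep 0.024035157285960423
290.0 354.26666666666665 outer 0.030090943644215162 gap(t2.9) 0.024290943644215163 lat 0.00010078088864645673
289.92857142857144 354.2857142857143 outer 0.03013998074174229 gap(t2.9) 0.02433998074174229 lat 0.0001128480888138994
289.73333333333335 354.35714285714283 outer 0.03027239288988745 gap(t2.9) 0.02447239288988745 lat 0.00014181258513151773
```

Run:
```python
from fin import *
st=r.read_state();T=Ro.from_quat(st["eef_rot"]).as_matrix()
s=cv2.imread("pics/s15.png")
for dz in(-.006,0,.006):
    P=np.array([st["ee_pos"]+T@np.array([.0773,y,-.0463]) for y in(-.0153,.0121)])+[0,0,dz]
    print(dz,proj("scene",P).round(1).tolist())
cv2.imwrite("pics/p17.png",cv2.resize(s[172:212,380:420],(600,600),interpolation=cv2.INTER_NEAREST))
```

```text
-0.006 [[404.5, 191.3], [397.1, 196.6]]
0 [[404.8, 190.1], [397.4, 195.4]]
0.006 [[405.1, 188.9], [397.7, 194.2]]
```

View pics/p17.png

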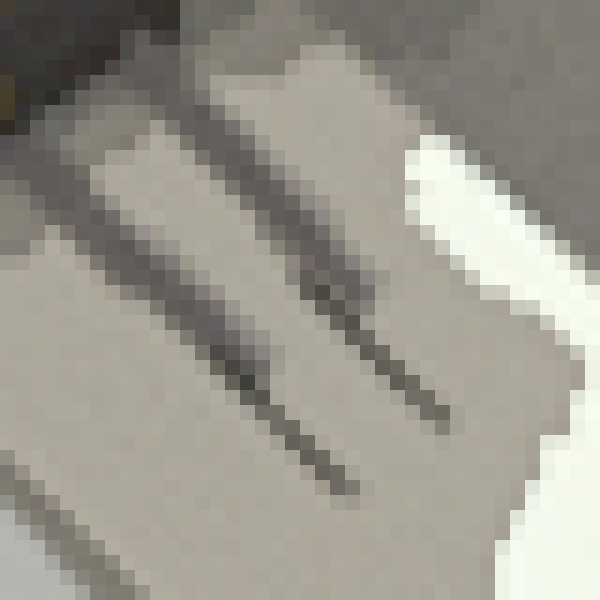

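Scene crop: tip tops at about (404.6,191) and (397.4,195.3), against the level prediction of (404.8,190.1) and (397.4,195.4). They are level to within about 2–3 mm and clear of the lid. Handing in.

Run:
```python
from bench import r
print(r.close_job())
```

```text
the job is handed in; nothing more can be done
None
```

I pressed the lid home, picked up the tweezers and squeezed them to the gauge. I handed the job in with them held over the two lines; no verdict was reported.

**Lid**
- I pressed on its middle. It slid down at about 12 N and then stopped dead, with the force peaking near 39 N. That is above the suggested 15–20 N, but on the fingertips, not the gripper body.
- Afterwards its mean top height measured 65 mm, against 73 mm before.
- The corner heights still spread from 62 to 67.5 mm. They showed the same pattern before the press, so I took that as calibration error and relied on the hard stop.

**Final hold (about 15 s of the 56 s)**

| Check | Result |
|---|---|
| Tip gap by image | 24.3–24.5 mm (target 24 mm) |
| Tip gap by finger opening (33.5–33.9 mm) | about 23.4 mm, so the two disagree by about 1 mm |
| Tips relative to the lines, sideways | 0.1 mm off |
| Tips relative to the lines' middle, lengthwise | about 5 mm behind when last measured, just before the final 4 mm of lowering; lines are 40 mm long |
| Height | tip undersides about 7 mm above the lid, grip underside about 3 mm |
| Tilt of the tool | under 0.1° |
| Tip height in the scene camera | agrees with level to about 2–3 mm |
| Wrist force | no contact seen |

- **Tool point:** the real fingertips sit about 30 mm short of the reported tool point. I found this when the first descent met no lid, and allowed for it from then on.
- **Bystanders:** the jar, cake and can look unmoved in the last top picture.

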